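Lock the shelf's hold-down nut with its jam nut

ROBOT

A 7-joint arm with a two-finger parallel gripper is mounted at the origin on the work surface. World frame = base frame: x ahead of the robot, y to its left, z up, the work surface at z = 0. Lengths are in m, angles in rad, forces in N, time in s.
With the tool pointing down it reaches from about 0.425 to 0.875 m from the base axis. Payload 4.7 kg.
Tool frame: the origin (TCP) lies on the centre line of the jaws, within the pads' length; the fingertips stand 14 mm ahead of it and the grasp point (between the pads) lies 5 mm behind it; z points along the fingers, y is the line along which they close (so a half turn about z gives the same grasp; the last joint's range is limited). The gripper opens to 87 mm and grips with 3 to 60 N. Pads are 19 mm wide; open, the fingers measure 117 mm over their backs; the gripper's body (75 mm by 190 mm) begins 51 mm behind the grasp point.
Start: joints at [1.169, 0.321, -0.07, 1.45, 0.023, 1.371, -0.057], TCP at [0.263, -0.595, 0.206] pointing down, gripper open.
Joint ranges: [-2.86, 2.86], [-0.3, 2.09], [-1.38, 1.24], [0.06, 2.45], [-1.56, 4.7], [0.09, 2.05], [-2.69, 2.69]. Speed limits (rad/s): [2.57, 2.57, 3.14, 3.14, 3.14, 3.14, 3.14].

INTERFACE

Orientations are given as a rotation vector (axis times angle).
In Python, from bench import * gives the robot as it stands.
- The arm moves only by the shell command python3 -m jog 'ROWS' [FORCE]. ROWS is JSON, a list of rows, each an object of numbers: "claw": the finger opening in mm, from 0 to 87; "dx", "dy", "dz": the shift along the tool's x, y, z in mm; "spin": the turn about the tool's z in degrees. In form: [{"claw": .., "dx": .., "dy": .., "dz": .., "spin": ..}, ...]. A call has 1 to 20 rows; each row is the pose to reach, as a shift and turn from the pose commanded when the call began, along the tool's axes at that moment; what a row does not reach only later rows make up. A row lasts 1/12 s, in which the tool goes at most 41.7 mm and 7.16 degrees, less where a joint would pass 70% of its speed; a pose out of reach is approached as far as the arm can. A call with a gripper value outside its range is refused whole. The fingers move at their own pace and stop on an object; FORCE is the grip in N (left out, the last holds). Time passes only in rows, so rows that repeat a pose let the fingers close. It gives the time, the measured TCP pose, the force, the opening and the grip force at its end, in the units of the state.
- get_state(): the state, without advancing time (a new reading comes with each control period).
- get_image(name): name is "scene" or "top"; returns a dict with "frame" (420x560x3 uint8, red, green, blue), "depth" (420x560 float32, m along the optical axis (not along the pixel's ray), 0 where there is no reading), "K" (3x3 intrinsics, pixels), "T" (4x4, takes a point from camera to world coordinates). Camera axes: x right, y down, z forward; pixel columns grow to the right and rows downward; lengths in m; the calibration is good to about 2 mm. A picture is of the moment at which its call begins.
- close_job(): hands the job in; it is judged then, once.
The state is a dict: "time": time; "joint_positions": joint angles; "qd": joint speeds; "joint_torque": joint torques, N m; "position": TCP position; "tool_rot": TCP orientation; "ft_force": force on the tool from outside, world axes, zero at the start; "torque": the same for the moment, N m; "grip_width": opening from 0.0 (shut) to 1.0 (fully open); "grip_force": force on a finger pad.
Only numpy, scipy, OpenCV 4.12 (cv2) and the standard library are available. Lean on these libraries where they do the work, as an engineer would, in place of code of your own. Each camera call takes 0.05 s, during which the arm holds its last target. There are 200 camera calls.

TASK

The lower nut on the steel shelf's hold-down foot is already set right and must not be shifted: gently slip the large open-ended spanner fully onto it from the shelf's side, with the handle lying in front of the shelf's upright, so that the upright holds the spanner when it tries to turn. Then screw the jam nut above it down and nip it up tight against the lower nut, with about half a newton metre, neither left loose nor overtightened. Finally take the spanner off and lay it flat on the bench, well clear of the foot, without disturbing anything else.

Things in the scene. Friction and masses are not known exactly. Their poses are not given: they have to be found in the camera images.
- shelf: Low steel-framed shelf fixed to the bench, with a flat-bar hold-down foot at its near right corner. Origin: axis of the foot's upright stud, at bench level; z up, +y towards the shelf, +x away from the robot (yaw within 0.12). In this frame, mm: foot x -30..48, y -35..275, z 0..8; shelf x 18..278, y 205..525, z up to 160, goods on it up to z 220
- post_face (a point): The shelf's near right upright, a 30 x 30 mm angle post 160 mm high: point on its robot-side face, 20 mm above the bench, at the shelf's x 18, y 220 mm (post x 18..48, y 205..235). This face stops a 20 mm wide handle lying along +y in front of it, which has 4 to 12 mm to go when in line with the lower nut's flats
- stud_top (a point): top of the M20 stud (20 mm diameter), 62.5 mm above the bench, on the shelf's z axis. Round its foot lie a silicone pad (radius 24 mm, z 8..14) and a steel washer (radius 20 mm, z 14..17)
- lower_nut: Lower hex nut, steel, 30 mm across flats, 34.6 over corners, 18 mm high, z 17..35 mm. Origin: centre of its underside, z up; flats face its own +x and -x and every 60 deg; within 0.02 rad of the shelf's yaw. Turns stiffly on the thread (0.07 N m; clockwise from above goes down, 2.5 mm a turn). Unless held it turns along with the jam nut once they touch
- lower_corner (a point): corner of the lower nut on its own +y, 17.3 mm from the axis, at mid height: shows whether the nut has turned
- jam_nut: Jam nut, steel hex, 30 mm across flats, 34.6 over corners, 11 mm high, on the stud just above the lower nut: its underside is 35.2 to 36.1 mm above the bench at the start, 35 when it meets the lower nut. Origin: centre of its underside, z up; flats face its own +x, -x and every 60 deg; any yaw. Clockwise from above tightens
- jam_top (a point): Centre of the jam nut's top face, 11 mm above its underside. The nut runs freely (0.05 N m) for about 0.6 to 2.6 rad until it meets the lower nut; then, if that is held, it stops hard, gives way at 0.25 N m and from there the torque climbs by 2 N m per rad of turning (0.5 N m about 0.13 rad on). It stays tight when let go
- seat_mark (a point): Witness point on the face where the two nuts meet, 6 mm off the axis. It creeps along the lower nut's +x as the jam nut strains the threads: 0 at first touch, 0.3 mm at 0.35 N m, 0.75 mm at 0.5 N m, 1.7 mm at 0.8 N m. Too little to be measured by sight: judge by the torque
- spanner: The large open-ended spanner, steel, straight, 264 mm long, 0.27 to 0.41 kg, loose, flat on the bench. Origin: at the head's underside, below the handle's balance point (the place to grip, across its 20 mm width); +x along the handle to the jaw, z up. Handle 20 mm wide, 9 thick, z 2..11 mm above the underside; tail end at x -165. Head 58 mm wide, 13 thick
- spanner_jaw (a point): Centre of the large spanner's jaw, 85 mm ahead of the spanner's origin, 6.5 mm above its underside; on the nut's axis when fully on. Jaw gap 31.5 mm, open to +x: prong tips 14 mm ahead, throat 18 mm behind this point; the nut enters along the handle. Let go on the nut, the head rests on the washer and the tail sinks onto the foot
- small_spanner: bystander: a smaller spanner of the same pattern, 160 mm long, jaw 18.5 mm; does not fit. Lies beside the large one, either may be the nearer
- first_aid_tin: bystander: red plastic first aid tin with swing lid, 190 x 120 x 66 mm, on the shelf
- battery_caddy: bystander: grey battery caddy with press clip, 120 x 95 x 65 mm, on the shelf
- torch: bystander: aluminium torch, 153 mm long, 36 mm thick, lying on the bench
- doorstop: bystander: hard silicone wedge doorstop, 120 x 45 x 34 mm, on the bench
- washer_jar: bystander: glass jar of washers, 68 mm diameter, 92 mm high, on the bench
- spare_nut: bystander: loose spare hex nut, 30 mm across flats, 16 mm high, lying on the bench

How it is judged:
By the outcome, as a careful person would: the job done as asked, in the order asked, and still so for the second after the job is handed in, with the robot touching nothing.
It also fails if it takes over 72 s, if anything falls off the work surface, if the arm or the gripper's body presses on something with over 40 N, if the wrist force passes 120 N, or if a joint passes its speed limit or range.

## Working session

There is one attempt and no reset: what is moved stays moved. The work goes in short steps, Python scripts to look and compute and a shell command to move; the robot and the scene stay as the last step left them, time stands still between calls to the robot, and variables do not carry over. Pictures are saved under pics/ and viewed, at most 14 in all, crops included, and the job is handed in when it is done.

```bash
ls; mkdir -p pics
python3 - <<'E'
from bench import *
import cv2,numpy as np
s=get_state()
for k,v in s.items(): print(k,np.round(v,3))
for n in("scene","top"):
    d=get_image(n); cv2.imwrite(f"pics/{n}0.png",d["frame"][:,:,::-1]); np.savez(f"{n}0.npz",**d)
    print(n,d["K"].round(1).tolist(),d["T"].round(3).tolist())
E
```

```text
pics
time 0.0
joint_positions [ 1.169  0.322 -0.07   1.452  0.023  1.371 -0.057]
qd [ 0.001 -0.001  0.     0.     0.002 -0.001 -0.   ]
joint_torque [ 0.0000e+00 -4.9129e+01 -4.0400e-01 -3.1253e+01 -6.4000e-02  4.4000e-02
  0.0000e+00]
position [ 0.262 -0.594  0.205]
tool_rot [-3.072e+00 -6.480e-01  1.000e-03]
ft_force [ 0.503 -0.237 -0.161]
torque [-0.032 -0.032  0.011]
grip_force 0.0
grip_width 1.001
scene [[387.8, 0.0, 278.7], [0.0, 387.8, 203.8], [0.0, 0.0, 1.0]] [[0.671, 0.444, -0.594, 1.087], [0.741, -0.38, 0.554, -0.522], [0.02, -0.812, -0.584, 0.711], [0.0, 0.0, 0.0, 1.0]]
top [[423.1, 0.0, 287.4], [0.0, 423.1, 210.0], [0.0, 0.0, 1.0]] [[-0.011, -0.996, 0.084, 0.402], [-1.0, 0.011, 0.004, 0.035], [-0.005, -0.084, -0.996, 1.139], [0.0, 0.0, 0.0, 1.0]]
```

View pics/scene0.png

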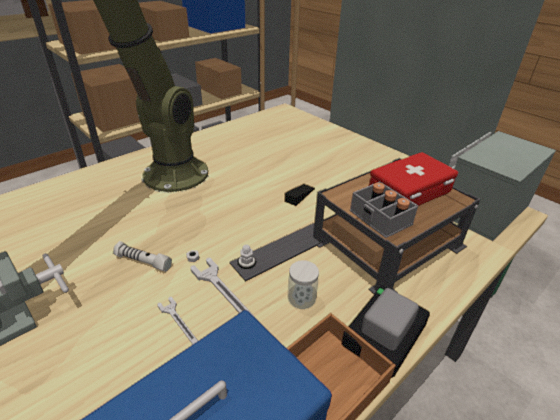

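View pics/top0.png

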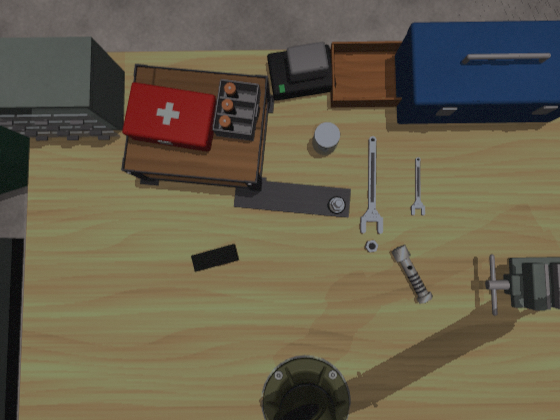

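The scene view shows the large spanner at (205,270)-(245,310), beside the stud at (245,255). In the top view the stud is at (337,204), and the large spanner's jaw is at (371,222) facing the robot, with its tail at (372,140). The foot's bar runs from (235,195) to (350,205), and the shelf post is at about (258,180).

```bash
cat > h.py <<'E'
import numpy as np,cv2
def world(d,uv,z):
    "pixels -> world points on plane height z"
    uv=np.atleast_2d(uv).astype(float); T=d["T"];K=d["K"]
    r=np.c_[uv,np.ones(len(uv))]@np.linalg.inv(K).T@T[:3,:3].T
    return T[:3,3]+r*((z-T[2,3])/r[:,2])[:,None]
def cloud(d):
    v,u=np.indices(d["depth"].shape); D=d["depth"]
    p=np.stack([u,v,np.ones_like(u)],-1)@np.linalg.inv(d["K"]).T*D[...,None]
    return p@d["T"][:3,:3].T+d["T"][:3,3]
def crop(d,c0,c1,r0,r1,s,f):
    im=cv2.resize(d["frame"][r0:r1,c0:c1,::-1],None,fx=s,fy=s,interpolation=cv2.INTER_CUBIC); cv2.imwrite(f,im)
E
python3 - <<'E'
from h import *
d=dict(np.load("top0.npz")); f=d["frame"]; hsv=cv2.cvtColor(f,cv2.COLOR_RGB2HSV)
P=cloud(d)
# foot: dark
m=np.zeros(f.shape[:2],np.uint8); g=f.max(2)
m[175:225,272:352]=(g[175:225,272:352]<75)
pts=np.argwhere(m)[:,::-1]; w=world(d,pts,.008)[:,:2].astype(np.float32)
r=cv2.minAreaRect(w); print("foot",r,len(pts))
# edges: for each column top and bottom
for k in("min","max"):
    cols=range(275,325); e=[]
    for c in cols:
        rr=np.where(m[:,c])[0]; e.append((c,rr.min()-.5 if k=="min" else rr.max()+.5))
    e=world(d,e,.008); q=np.polyfit(e[:,1],e[:,0],1); print(k,q, np.polyval(q,-0.1))
# high points near stud
reg=P[190:220,322:352].reshape(-1,3); 
for lo,hi in((.055,.07),(.04,.05),(.03,.038)):
    t=reg[(reg[:,2]>lo)&(reg[:,2]<hi)]; print(lo,len(t),t.mean(0) if len(t) else 0, (t.min(0)+t.max(0))/2 if len(t) else 0)
# spanner mask low saturation, bright
s=np.zeros_like(m); s[130:240,355:392]=(hsv[130:240,355:392,1]<60)&(g[130:240,355:392]>80)
n,l,st,ce=cv2.connectedComponentsWithStats(s); i=1+st[1:,4].argmax(); print(st[i])
q=np.argwhere(l==i)[:,::-1]
w=world(d,q,.01)[:,:2]
h=w[w[:,0]>w[:,0].min()+.09]; v=cv2.fitLine(h.astype(np.float32),cv2.DIST_L2,0,.01,.01).ravel(); print("line",v,"ang",np.arctan2(-v[1],-v[0]))
a=(w-v[2:])@v[:2]; print(a.min(),a.max(),v[2:]+a.min()*v[:2],v[2:]+a.max()*v[:2])
crop(d,230,430,125,260,4,"pics/crop0.png")
E
```

```text
foot ((0.5258687138557434, -0.019998103380203247), (0.21080723404884338, 0.07729949802160263), 83.9292221069336) 2024
min [0.10399741 0.56656431] 0.5561645661258768
max [0.10119059 0.48965661] 0.4795375537499796
0.055 49 [ 0.51110768 -0.09061918  0.06304638] [ 0.5107385  -0.09109244  0.06311246]
0.04 58 [ 0.51017865 -0.08884568  0.04734566] [ 0.51125585 -0.09137042  0.04590473]
0.03 11 [ 0.50301794 -0.08242754  0.03443961] [ 0.51095038 -0.0832421   0.034182  ]
[361 136  23  98 705]
line [ 0.99952203 -0.03091419  0.61867636 -0.18974213] ang 3.1106734
-0.18594074839574526 0.07790714719529847 [ 0.43282449 -0.18399392] [ 0.69654627 -0.19215057]
```

View pics/crop0.png

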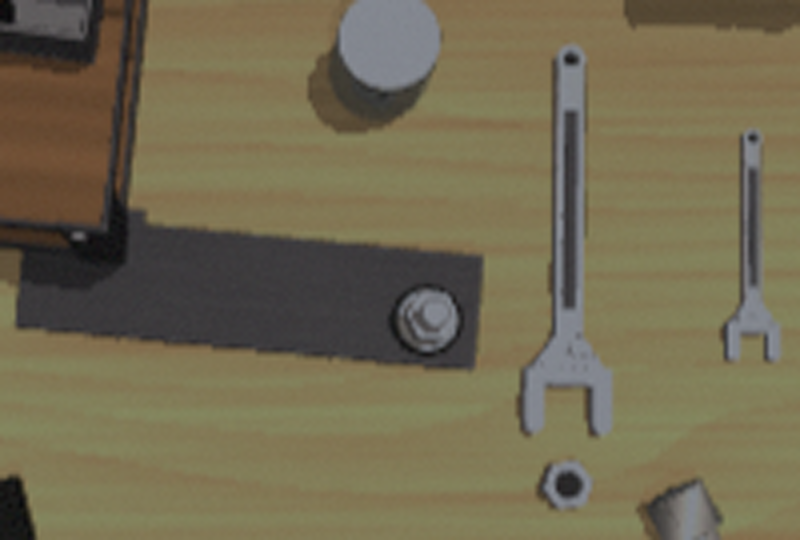

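The crop shows the large jaw's prongs at image (525–610, 370–435), opening towards the robot. Its handle is at col ~568, and the stud and nut are at (432,308) on the dark foot, with the post at about (115,240).

```bash
cat >> h.py <<'E'
from scipy.spatial.transform import Rotation as Ro
def go(s,p,yaw=None):
    "tool-axis shift (mm) and spin (deg) from the measured pose to world p, tool-x yaw (deg)"
    R=Ro.from_rotvec(s["tool_rot"]).as_matrix(); y0=np.degrees(np.arctan2(R[1,0],R[0,0]))
    d=R.T@(np.array(p)-s["position"])*1000
    sp=0 if yaw is None else -((yaw-y0+180)%360-180)
    print("d",d.round(1),"spin",round(sp,1),"| yaw",round(y0,2),"pos",np.round(s["position"],4),"tilt",np.round(R[2],3),"F",np.round(s["ft_force"],1),"M",np.round(s["torque"],3),"grip",round(float(s["grip_width"])*87,1),np.round(s["grip_force"],1),"t",s["time"])
E
python3 - <<'E'
from bench import *
from h import *
P=cloud(dict(np.load("top0.npz"))).reshape(-1,3); P=P[P[:,2]>.01]
a=np.array([.262,-.594]);b=np.array([.5316,-.187])
for t in np.linspace(0,1,9):
    c=a+t*(b-a); k=(abs(P[:,:2]-c)<.1).all(1); print(c.round(3), P[k,2].max().round(3) if k.any() else 0)
go(get_state(),[.5316,-.187,.2],-1.77);
E
```

```text
[ 0.262 -0.594] 0.141
[ 0.296 -0.543] 0.141
[ 0.329 -0.492] 0.141
[ 0.363 -0.441] 0.141
[ 0.397 -0.39 ] 0.085
[ 0.43 -0.34] 0.042
[ 0.464 -0.289] 0.042
[ 0.498 -0.238] 0.038
[ 0.532 -0.187] 0.068
d [ 410.8 -263.7    5.2] spin 25.6 | yaw 23.83 pos [ 0.2623 -0.5941  0.2048] tilt [-0.    -0.002 -1.   ] F [ 0.3 -0.   0.4] M [-0.004 -0.031 -0.036] grip 86.8 0.0 t 0.1
```

```bash
python3 -m jog '[{"claw":50,"dx":34,"dy":-22,"dz":0,"spin":2},{"claw":50,"dx":68,"dy":-44,"dz":0,"spin":4},{"claw":50,"dx":103,"dy":-66,"dz":0,"spin":6},{"claw":50,"dx":137,"dy":-88,"dz":0,"spin":8},{"claw":50,"dx":171,"dy":-110,"dz":0,"spin":10},{"claw":50,"dx":205,"dy":-132,"dz":0,"spin":12},{"claw":50,"dx":240,"dy":-154,"dz":0,"spin":15},{"claw":50,"dx":274,"dy":-176,"dz":0,"spin":18},{"claw":50,"dx":308,"dy":-198,"dz":0,"spin":21},{"claw":50,"dx":342,"dy":-220,"dz":0,"spin":24},{"claw":50,"dx":376,"dy":-242,"dz":2,"spin":25.6},{"claw":50,"dx":411,"dy":-264,"dz":5,"spin":25.6},{"claw":50,"dx":411,"dy":-264,"dz":35,"spin":25.6},{"claw":50,"dx":411,"dy":-264,"dz":70,"spin":25.6},{"claw":50,"dx":411,"dy":-264,"dz":105,"spin":25.6},{"claw":50,"dx":411,"dy":-264,"dz":105,"spin":25.6},{"claw":50,"dx":411,"dy":-264,"dz":105,"spin":25.6},{"claw":50,"dx":411,"dy":-264,"dz":105,"spin":25.6}]'
python3 - <<'E'
from bench import *
from h import *
go(get_state(),[.5316,-.187,.0165],-1.77)
for n in("scene","top"):
    d=get_image(n); np.savez(n+"1.npz",**d)
a=dict(np.load("scene1.npz"));crop(a,160,360,190,340,4,"pics/a1.png")
E
```

```text
time: 1.6
position: [0.5329, -0.1875, 0.1024]
tool_rot: [3.141, -0.049, 0.003]
ft_force: [-0.5, 0.4, 0.1]
grip_width: 0.572
grip_force: 0.0
d [-1.4 -0.5 85.9] spin -0.0 | yaw -1.79 pos [ 0.5329 -0.1875  0.1024] tilt [ 0.002  0.001 -1.   ] F [-0.5  0.4  0.1] M [ 0.004 -0.017  0.01 ] grip 49.7 0.0 t 1.6
```

View pics/a1.png

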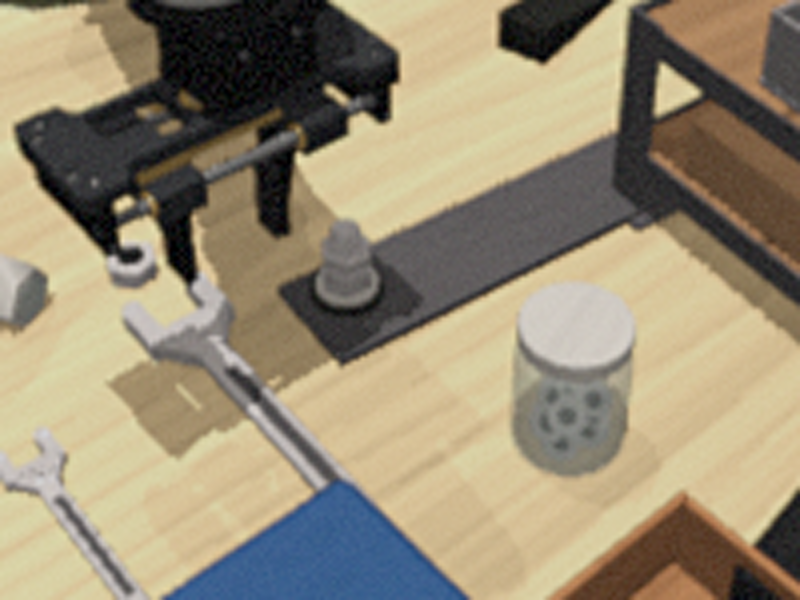

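The view shows the open fingers above the spanner's handle, at crop (180,220) and (275,190), well clear of the stud at (345,260). Now down and grip.

```bash
python3 -m jog '[{"claw":50,"dx":-1,"dy":-0.5,"dz":30,"spin":0},{"claw":50,"dx":-1,"dy":-0.5,"dz":60,"spin":0},{"claw":50,"dx":-1,"dy":-0.5,"dz":78,"spin":0},{"claw":50,"dx":-1,"dy":-0.5,"dz":86,"spin":0},{"claw":50,"dx":-1,"dy":-0.5,"dz":86,"spin":0},{"claw":15,"dx":-1,"dy":-0.5,"dz":86,"spin":0},{"claw":15,"dx":-1,"dy":-0.5,"dz":86,"spin":0},{"claw":15,"dx":-1,"dy":-0.5,"dz":86,"spin":0},{"claw":15,"dx":-1,"dy":-0.5,"dz":86,"spin":0},{"claw":15,"dx":-1,"dy":-0.5,"dz":86,"spin":0},{"claw":15,"dx":-1,"dy":-0.5,"dz":86,"spin":0}]' 45
python3 - <<'E'
from bench import *
from h import *
go(get_state(),[.53,-.187,.12],-1.77)
E
```

```text
time: 2.62
position: [0.5312, -0.1868, 0.0153]
tool_rot: [3.141, -0.049, 0.001]
ft_force: [0.0, -0.9, -0.2]
grip_width: 0.218
grip_force: 0.0
d [  -1.1    0.3 -104.7] spin -0.0 | yaw -1.78 pos [ 0.5312 -0.1868  0.0153] tilt [ 0.001  0.001 -1.   ] F [ 0.  -0.9 -0.2] M [ 0.028  0.084 -0.022] grip 19.0 0.0 t 2.6167
```

```bash
python3 -m jog '[{"claw":10,"dz":0},{"claw":10,"dz":0},{"claw":10,"dz":0},{"claw":10,"dz":0}]' 50; python3 -m jog '[{"claw":10,"dz":-15},{"claw":10,"dz":-35},{"claw":10,"dz":-70},{"claw":10,"dz":-105},{"claw":10,"dz":-105},{"claw":10,"dz":-105}]' 50
python3 - <<'E'
from bench import *
from h import *
go(get_state(),[.53,-.187,.12],-1.77+90-5.8-88.2+91.8-1.8)
for n in("scene","top"):
    d=get_image(n); np.savez(n+"2.npz",**d)
P=cloud(d)
E
```

```text
d [  -1.1    0.3 -104.7] spin -86.0 | yaw -1.78 pos [ 0.5312 -0.1868  0.0153] tilt [ 0.001  0.001 -1.   ] F [ 0.  -0.9 -0.2] M [ 0.028  0.084 -0.022] grip 19.0 0.0 t 2.6167$[0]: bad value
$[0]: bad value
```

```bash
python3 -m jog '[{"claw":10,"dx":0,"dy":0,"dz":0,"spin":0},{"claw":10,"dx":0,"dy":0,"dz":0,"spin":0},{"claw":10,"dx":0,"dy":0,"dz":0,"spin":0},{"claw":10,"dx":0,"dy":0,"dz":0,"spin":0}]' 50
```

```text
time: 3.05
position: [0.5308, -0.1866, 0.0147]
tool_rot: [3.141, -0.049, -0.0]
ft_force: [-0.4, -0.4, -0.4]
grip_width: 0.119
grip_force: 0.0
```

Run:
```python
from bench import *
from h import *
d=get_image("scene"); np.savez("scene2.npz",**d);crop(d,140,300,190,310,5,"pics/a2.png")
```

```text
(no output)
```

View pics/a2.png

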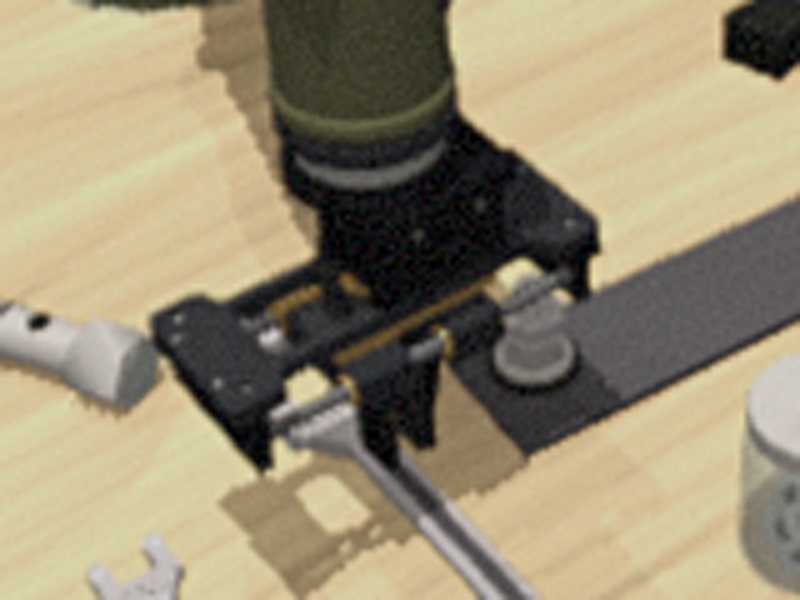

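Run:
```python
from h import *
for n in ("scene1","scene2"):
    d=dict(np.load(n+".npz")); P=cloud(d); hsv=cv2.cvtColor(d["frame"],cv2.COLOR_RGB2HSV)
    m=(P[...,0]>.44)&(P[...,0]<.62)&(P[...,1]>-.24)&(P[...,1]<-.13)&(P[...,2]>.004)&(P[...,2]<.02)
    for x in np.arange(.46,.62,.01):
        k=m&(abs(P[...,0]-x)<.005); 
        if k.sum(): print(n,x.round(2),k.sum(),P[k][:,1].min().round(4),P[k][:,1].max().round(4),np.median(P[k][:,2]).round(4))
    f=(P[...,0]>.5)&(P[...,0]<.56)&(P[...,1]>-.24)&(P[...,1]<-.13)&(P[...,2]>.022)&(P[...,2]<.05)
    for y in np.arange(-.23,-.13,.01):
        k=f&(abs(P[...,1]-y)<.005); print("  f",y.round(2),k.sum(),P[k].mean(0).round(3) if k.any() else "")
```

```text
scene1 0.46 46 -0.2166 -0.1538 0.0139
scene1 0.47 69 -0.2131 -0.1558 0.0138
scene1 0.48 79 -0.2132 -0.1548 0.0129
scene1 0.49 50 -0.201 -0.1675 0.0123
scene1 0.5 26 -0.1953 -0.1764 0.0114
scene1 0.51 32 -0.1961 -0.1777 0.0111
scene1 0.52 27 -0.1966 -0.1782 0.0113
scene1 0.53 30 -0.2381 -0.1776 0.0112
scene1 0.54 31 -0.197 -0.1786 0.0114
scene1 0.55 31 -0.2247 -0.1307 0.0107
scene1 0.56 38 -0.2257 -0.1768 0.0106
scene1 0.57 27 -0.1984 -0.1804 0.0109
scene1 0.58 32 -0.1985 -0.1805 0.0114
scene1 0.59 35 -0.199 -0.1797 0.0104
scene1 0.6 36 -0.1992 -0.1384 0.0107
scene1 0.61 33 -0.2331 -0.1801 0.0101
  f -0.23 0 
  f -0.22 0 
  f -0.21 0 
  f -0.2 0 
  f -0.19 0 
  f -0.18 0 
  f -0.17 0 
  f -0.16 0 
  f -0.15 0 
  f -0.14 0 
scene2 0.46 9 -0.2123 -0.1998 0.0133
scene2 0.47 21 -0.2142 -0.1826 0.0123
scene2 0.48 43 -0.2126 -0.1808 0.0127
scene2 0.49 29 -0.2035 -0.1855 0.0116
scene2 0.5 14 -0.196 -0.191 0.0115
scene2 0.51 12 -0.2318 -0.1707 0.0105
scene2 0.52 15 -0.1964 -0.1774 0.0104
scene2 0.53 31 -0.2381 -0.1783 0.0114
scene2 0.54 32 -0.1973 -0.1772 0.0106
scene2 0.55 34 -0.1973 -0.1301 0.0109
scene2 0.56 33 -0.1982 -0.1786 0.011
scene2 0.57 30 -0.2103 -0.1803 0.0105
scene2 0.58 33 -0.1994 -0.18 0.0107
scene2 0.59 33 -0.1991 -0.1683 0.0106
scene2 0.6 36 -0.2051 -0.1435 0.0103
scene2 0.61 34 -0.1997 -0.1726 0.0105
  f -0.23 0 
  f -0.22 0 
  f -0.21 0 
  f -0.2 33 [ 0.533 -0.2    0.041]
  f -0.19 7 [ 0.538 -0.193  0.042]
  f -0.18 41 [ 0.534 -0.18   0.042]
  f -0.17 1 [ 0.54  -0.175  0.031]
  f -0.16 0 
  f -0.15 0 
  f -0.14 0
```

Run:
```python
from bench import *
from h import *
d=dict(np.load("scene2.npz")); P=cloud(d); g=d["frame"].max(2)
for zl in np.arange(0,.07,.005):
    k=(g<60)&(P[...,0]>.50)&(P[...,0]<.57)&(P[...,1]>-.25)&(P[...,1]<-.12)&(P[...,2]>zl)&(P[...,2]<=zl+.005)
    if k.any(): print(zl.round(3),k.sum(),np.sort(P[k][:,1]).round(3)[::3], P[k][:,0].min().round(3),P[k][:,0].max().round(3))
go(get_state(),[.53,-.187,.12])
```

```text
0.0 3 [-0.128] 0.523 0.535
0.005 51 [-0.188 -0.185 -0.129 -0.129 -0.128 -0.127 -0.126 -0.126 -0.125 -0.124
 -0.124 -0.123 -0.123 -0.122 -0.121 -0.12  -0.12 ] 0.502 0.554
0.01 28 [-0.19  -0.189 -0.187 -0.187 -0.186 -0.185 -0.127 -0.125 -0.124 -0.123] 0.509 0.555
0.03 4 [-0.197 -0.178] 0.52 0.539
0.035 22 [-0.202 -0.201 -0.198 -0.194 -0.182 -0.181 -0.179 -0.176] 0.521 0.542
0.04 24 [-0.202 -0.201 -0.201 -0.2   -0.193 -0.182 -0.181 -0.178] 0.521 0.542
0.045 20 [-0.202 -0.201 -0.195 -0.182 -0.182 -0.178 -0.176] 0.523 0.542
0.05 22 [-0.202 -0.201 -0.2   -0.196 -0.182 -0.181 -0.178 -0.174] 0.522 0.542
0.055 19 [-0.203 -0.201 -0.195 -0.182 -0.181 -0.179 -0.174] 0.523 0.541
0.06 19 [-0.204 -0.202 -0.197 -0.182 -0.18  -0.177 -0.174] 0.528 0.542
0.065 13 [-0.205 -0.199 -0.182 -0.177 -0.172] 0.534 0.543
0.07 20 [-0.206 -0.203 -0.198 -0.193 -0.181 -0.175 -0.172] 0.537 0.542
d [  -0.8    0.4 -105.3] spin 0 | yaw -1.78 pos [ 0.5308 -0.1866  0.0147] tilt [-0.  0. -1.] F [ 0.2 -1.1  0.1] M [0.055 0.011 0.014] grip 10.1 0.0 t 3.1
```

Run:
```python
from h import *
for n in("scene1","top1"):
  d=dict(np.load(n+".npz")); P=cloud(d); g=d["frame"].max(2)
  for zl in np.arange(.05,.2,.008):
    k=(P[...,0]>.45)&(P[...,0]<.62)&(P[...,1]>-.30)&(P[...,1]<-.07)&(P[...,2]>zl)&(P[...,2]<=zl+.008)
    if k.any(): print(n,zl.round(3),k.sum(),np.sort(P[k][:,1]).round(3)[::max(1,k.sum()//12)], P[k][:,0].min().round(3),P[k][:,0].max().round(3))
```

```text
scene1 0.05 19 [-0.101 -0.1   -0.1   -0.099 -0.099 -0.099 -0.098 -0.098 -0.098 -0.098
 -0.097 -0.097 -0.096 -0.095 -0.091 -0.09  -0.09  -0.087 -0.086] 0.5 0.519
scene1 0.058 41 [-0.101 -0.099 -0.097 -0.096 -0.095 -0.094 -0.093 -0.092 -0.091 -0.089
 -0.088 -0.087 -0.085 -0.083] 0.5 0.519
scene1 0.066 1 [-0.089] 0.504 0.504
scene1 0.114 8 [-0.216 -0.213 -0.213 -0.163 -0.161 -0.159 -0.158 -0.158] 0.524 0.544
scene1 0.122 40 [-0.223 -0.222 -0.222 -0.222 -0.22  -0.216 -0.165 -0.163 -0.163 -0.163
 -0.162 -0.161 -0.156 -0.154] 0.522 0.543
scene1 0.13 44 [-0.222 -0.222 -0.222 -0.222 -0.222 -0.221 -0.22  -0.217 -0.215 -0.163
 -0.163 -0.163 -0.162 -0.16  -0.157] 0.52 0.544
scene1 0.138 41 [-0.222 -0.222 -0.221 -0.22  -0.216 -0.214 -0.163 -0.163 -0.163 -0.162
 -0.162 -0.16  -0.159 -0.156] 0.52 0.544
scene1 0.146 42 [-0.225 -0.225 -0.224 -0.224 -0.222 -0.219 -0.216 -0.163 -0.162 -0.162
 -0.162 -0.158 -0.158 -0.155] 0.525 0.544
scene1 0.154 41 [-0.226 -0.226 -0.223 -0.221 -0.219 -0.215 -0.164 -0.164 -0.163 -0.163
 -0.159 -0.158 -0.155 -0.152] 0.524 0.544
scene1 0.162 45 [-0.227 -0.225 -0.223 -0.2
[... 220 characters left out ...]
1 0.178 13 [-0.159 -0.158 -0.158 -0.158 -0.158 -0.158 -0.158 -0.158 -0.157 -0.157
 -0.156 -0.154 -0.151] 0.523 0.545
scene1 0.186 48 [-0.276 -0.276 -0.275 -0.274 -0.274 -0.274 -0.269 -0.159 -0.158 -0.11
 -0.109 -0.108] 0.496 0.572
scene1 0.194 177 [-0.277 -0.275 -0.274 -0.271 -0.246 -0.239 -0.227 -0.204 -0.159 -0.15
 -0.137 -0.11  -0.108] 0.491 0.572
top1 0.05 8 [-0.106 -0.088 -0.083 -0.083 -0.078 -0.078 -0.078 -0.075] 0.503 0.515
top1 0.058 44 [-0.1   -0.097 -0.097 -0.095 -0.095 -0.094 -0.092 -0.092 -0.09  -0.089
 -0.087 -0.087 -0.085 -0.084 -0.082] 0.502 0.52
top1 0.066 4 [-0.092 -0.092 -0.089 -0.087] 0.506 0.517
top1 0.186 1 [-0.101] 0.501 0.501
top1 0.194 3 [-0.13  -0.107 -0.106] 0.5 0.5
```

The fingers' tips show at z ≈ 0.031 where the state implies 0.001. So the reported height is about 30 mm too low, while x and y agree. I'll reopen and go down by that much more, with a force check.

```bash
python3 -m jog '[{"claw":50,"dx":0,"dy":0,"dz":0,"spin":0},{"claw":50,"dx":0,"dy":0,"dz":0,"spin":0},{"claw":50,"dx":0,"dy":0,"dz":0,"spin":0},{"claw":50,"dx":0,"dy":0,"dz":0,"spin":0},{"claw":50,"dx":0,"dy":0,"dz":0,"spin":0},{"claw":50,"dx":0,"dy":0,"dz":0,"spin":0},{"claw":50,"dx":0,"dy":0,"dz":0,"spin":0},{"claw":50,"dx":0,"dy":0,"dz":0,"spin":0},{"claw":50,"dx":0,"dy":0,"dz":0,"spin":0},{"claw":50,"dx":0,"dy":0,"dz":8,"spin":0},{"claw":50,"dx":0,"dy":0,"dz":16,"spin":0},{"claw":50,"dx":0,"dy":0,"dz":22,"spin":0},{"claw":50,"dx":0,"dy":0,"dz":25,"spin":0},{"claw":50,"dx":0,"dy":0,"dz":26,"spin":0},{"claw":50,"dx":0,"dy":0,"dz":26,"spin":0}]' 50
python3 - <<'E'
from bench import *
from h import *
d=get_image("scene"); P=cloud(d); go(get_state(),[.53,-.1875,-.0145],-1.77)
for zl in np.arange(.0,.06,.004):
    k=(d["frame"].max(2)<60)&(P[...,0]>.50)&(P[...,0]<.57)&(P[...,1]>-.25)&(P[...,1]<-.14)&(P[...,2]>zl)&(P[...,2]<=zl+.004)
    if k.any(): print(zl.round(3),k.sum(),np.sort(P[k][:,1]).round(3)[::max(1,k.sum()//10)])
E
```

```text
time: 4.35
position: [0.5305, -0.1864, -0.0119]
tool_rot: [-3.141, 0.049, 0.002]
ft_force: [-0.3, -0.2, -0.1]
grip_width: 0.576
grip_force: 0.0
d [-0.8  1.   3. ] spin -0.0 | yaw -1.77 pos [ 0.5308 -0.1865 -0.0115] tilt [-0. -0. -1.] F [-0.2  0.6 -0.7] M [-0.015  0.017 -0.026] grip 49.9 0.0 t 4.4
0.004 4 [-0.215 -0.162 -0.158 -0.156]
0.008 20 [-0.219 -0.215 -0.188 -0.187 -0.187 -0.185 -0.185 -0.184 -0.162 -0.162]
0.012 23 [-0.222 -0.221 -0.221 -0.22  -0.217 -0.188 -0.188 -0.187 -0.186 -0.162
 -0.159 -0.156]
0.016 16 [-0.222 -0.221 -0.221 -0.22  -0.218 -0.215 -0.214 -0.163 -0.162 -0.162
 -0.162 -0.162 -0.161 -0.161 -0.159 -0.158]
0.02 12 [-0.221 -0.221 -0.221 -0.22  -0.218 -0.217 -0.162 -0.162 -0.162 -0.161
 -0.157 -0.155]
0.024 18 [-0.222 -0.221 -0.221 -0.221 -0.22  -0.219 -0.217 -0.216 -0.215 -0.163
 -0.162 -0.162 -0.162 -0.161 -0.16  -0.159 -0.158 -0.157]
0.028 16 [-0.222 -0.221 -0.221 -0.219 -0.162 -0.162 -0.162 -0.162 -0.162 -0.161
 -0.16  -0.159 -0.157 -0.157 -0.157 -0.155]
0.032 13 [-0.223 -0.219 -0.216 -0.216 -0.214 -0.162 -0.161 -0.161 -0.16  -0.159
 -0.156 -0.155 -0.152]
0.036 14 [-0.224 -0.223 -0.223 -0.221 -0.219 -0.162 -0.161 -0.161 -0.16  -0.159
 -0.157 -0.156 -0.152 -0.151]
0.04 11 [-0.224 -0.219 -0.215 -0.214 -0.163 -0.163 -0.162 -0.161 -0.159 -0.155
 -0.152]
0.044 16 [-0.226 -0.224 -0.222 -0.22  -0.218 -0.218 -0.215 -0.163 -0.163 -0.162
 -0.162 -0.161 -0.161 -0.158 -0.158 -0.155]
0.048 12 [-0.224 -0.163 -0.16  -0.16  -0.158 -0.157 -0.155 -0.154 -0.154 -0.151
 -0.148 -0.147]
0.052 11 [-0.163 -0.162 -0.161 -0.158 -0.158 -0.157 -0.157 -0.156 -0.153 -0.152
 -0.151]
0.056 6 [-0.162 -0.156 -0.156 -0.154 -0.15  -0.148]
```

```bash
python3 -m jog '[{"claw":50,"dx":0,"dy":1,"dz":2,"spin":0},{"claw":30,"dx":0,"dy":1,"dz":2,"spin":0},{"claw":10,"dx":0,"dy":1,"dz":2,"spin":0},{"claw":10,"dx":0,"dy":1,"dz":2,"spin":0},{"claw":10,"dx":0,"dy":1,"dz":2,"spin":0},{"claw":10,"dx":0,"dy":1,"dz":2,"spin":0},{"claw":10,"dx":0,"dy":1,"dz":2,"spin":0},{"claw":10,"dx":0,"dy":1,"dz":2,"spin":0},{"claw":10,"dx":0,"dy":1,"dz":2,"spin":0},{"claw":10,"dx":0,"dy":1,"dz":2,"spin":0}]' 50; python3 -m jog '[{"claw":10,"dx":0,"dy":0,"dz":-15,"spin":0},{"claw":10,"dx":0,"dy":0,"dz":-40,"spin":0},{"claw":10,"dx":0,"dy":0,"dz":-70,"spin":0},{"claw":10,"dx":0,"dy":0,"dz":-105,"spin":0},{"claw":10,"dx":0,"dy":0,"dz":-110,"spin":0},{"claw":10,"dx":0,"dy":0,"dz":-110,"spin":0}]'
python3 - <<'E'
from bench import *
from h import *
go(get_state(),[.53,-.187,.12],84.2)
d=get_image("scene"); np.savez("scene3.npz",**d); P=cloud(d)
k=(P[...,0]>.42)&(P[...,0]<.75)&(P[...,1]>-.24)&(P[...,1]<-.15)&(P[...,2]>.07)&(P[...,2]<.124)&(d["frame"].max(2)>90)
q=P[k]; print(q.min(0),q.max(0)); pl=np.polyfit(q[:,0],q[:,2],1); print(pl)
E
```

```text
time: 5.23
position: [0.5309, -0.1872, -0.0131]
tool_rot: [-3.141, 0.048, 0.0]
ft_force: [-1.0, 1.6, 1.2]
grip_width: 0.224
grip_force: 50.0
time: 5.73
position: [0.5326, -0.1887, 0.0991]
tool_rot: [3.139, -0.049, 0.007]
ft_force: [0.5, 0.1, -3.2]
grip_width: 0.221
grip_force: 50.0
d [ -2.5  -1.5 -20.9] spin -86.0 | yaw -1.8 pos [ 0.5326 -0.1887  0.0991] tilt [ 0.005  0.003 -1.   ] F [ 0.5  0.1 -3.2] M [ 0.042  0.059 -0.038] grip 19.2 50.0 t 5.7333
[ 0.45523103 -0.21615751  0.11125545] [ 0.69783172 -0.17851169  0.123998  ]
[0.00319318 0.11948151]
```

Held firmly and level (50 N on the pads, 3.2 N of weight). Next I turn it in the air so the jaw faces −y.

```bash
python3 -m jog '[{"claw":10,"dx":-2,"dy":0,"dz":-5,"spin":-4},{"claw":10,"dx":-5,"dy":0,"dz":-10,"spin":-11},{"claw":10,"dx":-10,"dy":0,"dz":-10,"spin":-18},{"claw":10,"dx":-15,"dy":0,"dz":-10,"spin":-25},{"claw":10,"dx":-20,"dy":0,"dz":-10,"spin":-32},{"claw":10,"dx":-25,"dy":0,"dz":-10,"spin":-39},{"claw":10,"dx":-30,"dy":0,"dz":-10,"spin":-46},{"claw":10,"dx":-35,"dy":0,"dz":-10,"spin":-53},{"claw":10,"dx":-40,"dy":0,"dz":-10,"spin":-60},{"claw":10,"dx":-45,"dy":0,"dz":-10,"spin":-67},{"claw":10,"dx":-45,"dy":0,"dz":-10,"spin":-74},{"claw":10,"dx":-45,"dy":0,"dz":-10,"spin":-80},{"claw":10,"dx":-45,"dy":0,"dz":-10,"spin":-84},{"claw":10,"dx":-45,"dy":0,"dz":-10,"spin":-86},{"claw":10,"dx":-45,"dy":0,"dz":-10,"spin":-86},{"claw":10,"dx":-45,"dy":0,"dz":-10,"spin":-86}]'
cat >> h.py <<'E'
ST=np.array([.511,-.0908]); YAW=-.102
def sh(a,b):
    c,s=np.cos(YAW),np.sin(YAW); return ST+np.array([c*a-s*b,s*a+c*b])/1000
def insh(p):
    c,s=np.cos(YAW),np.sin(YAW); q=(np.array(p)[:2]-ST)*1000; return np.array([c*q[0]+s*q[1],-s*q[0]+c*q[1]])
E
python3 - <<'E'
from bench import *
from h import *
s=get_state()
print(insh(s["position"]))
go(s,[*sh(-12,135),.11],84.16)
E
```

```text
time: 7.12
position: [0.4844, -0.1859, 0.1046]
tool_rot: [-2.329, -2.103, 0.002]
ft_force: [0.4, -0.0, -2.9]
grip_width: 0.22
grip_force: 50.0
[-16.82829836 -97.27189204]
d [232.3   4.8  -5.1] spin -0.0 | yaw 84.15 pos [ 0.4844 -0.1859  0.1046] tilt [ 0.001 -0.004 -1.   ] F [ 0.4 -0.  -2.9] M [-0.034 -0.094 -0.045] grip 19.1 50.0 t 7.1167
```

```bash
python3 -m jog '[{"claw":10,"dx":20,"dy":2,"dz":0,"spin":0},{"claw":10,"dx":55,"dy":3,"dz":0,"spin":0},{"claw":10,"dx":90,"dy":4,"dz":0,"spin":0},{"claw":10,"dx":125,"dy":5,"dz":0,"spin":0},{"claw":10,"dx":160,"dy":5,"dz":0,"spin":0},{"claw":10,"dx":195,"dy":5,"dz":0,"spin":0},{"claw":10,"dx":220,"dy":5,"dz":0,"spin":0},{"claw":10,"dx":232,"dy":5,"dz":20,"spin":0},{"claw":10,"dx":232,"dy":5,"dz":45,"spin":0},{"claw":10,"dx":232,"dy":5,"dz":60,"spin":0},{"claw":10,"dx":232,"dy":5,"dz":60,"spin":0},{"claw":10,"dx":232,"dy":5,"dz":60,"spin":0}]'
python3 - <<'E'
from bench import *
from h import *
s=get_state();print(insh(s["position"]))
go(s,[*sh(0,135),.02],84.16)
for n in("scene","top"):
    d=get_image(n); np.savez(n+"4.npz",**d)
d=dict(np.load("scene4.npz"));crop(d,200,360,180,300,5,"pics/a4.png")
E
```

```text
time: 8.12
position: [0.5129, 0.0441, 0.0455]
tool_rot: [-2.329, -2.104, 0.003]
ft_force: [-0.0, 0.3, -2.3]
grip_width: 0.219
grip_force: 50.0
[-11.8947075  134.38303605]
d [ 0.6 12.  25.4] spin 0.0 | yaw 84.2 pos [0.5129 0.0441 0.0455] tilt [ 0.    -0.003 -1.   ] F [-0.   0.3 -2.3] M [-0.012 -0.064  0.04 ] grip 19.1 50.0 t 8.1167
```

View pics/a4.png

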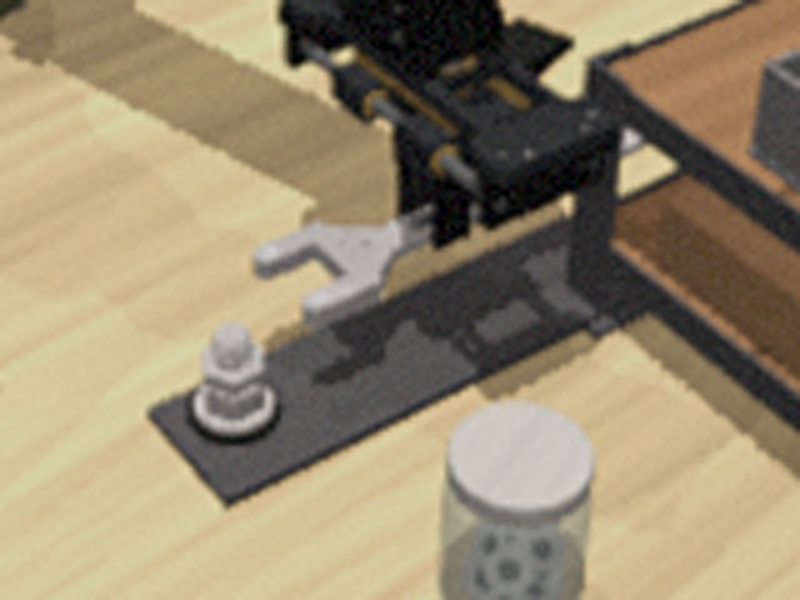

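The view shows the jaw's prongs at crop (265,260) and (315,300), facing the stud at (235,360), with the tail in front of the post at (590,230). Now a precise relative measurement of jaw against stud.

Run:
```python
from h import *
def S(P): 
    c,s=np.cos(YAW),np.sin(YAW); q=(P[...,:2]-ST)*1000; return np.stack([c*q[...,0]+s*q[...,1],-s*q[...,0]+c*q[...,1],P[...,2]*1000],-1)
for n in("top","scene"):
    d=dict(np.load(n+"4.npz")); W=S(cloud(d)); g=d["frame"].max(2)
    k=(abs(W[...,0])<60)&(W[...,1]>25)&(W[...,1]<110)&(W[...,2]>58)&(W[...,2]<80)&(g>70); q=W[k]
    print(n,"head",k.sum(),q.min(0).round(1),q.max(0).round(1),"zmed",np.median(q[:,2]).round(1))
    for y in range(30,100,6):
        t=q[abs(q[:,1]-y)<3]
        if len(t)>2: x=np.sort(t[:,0]); j=np.diff(x).argmax(); print(y,len(x),x[0].round(1),x[-1].round(1),"gap",x[j].round(1),x[j+1].round(1))
    k=(abs(W[...,0])<14)&(abs(W[...,1])<14)&(W[...,2]>60)&(W[...,2]<68); q=W[k]; print("stud",k.sum(),q.mean(0).round(2),((q.min(0)+q.max(0))/2).round(2))
    k=(abs(W[...,0])<25)&(abs(W[...,1])<25)&(W[...,2]>41)&(W[...,2]<50); q=W[k]; print("jam",k.sum(),((q.min(0)+q.max(0))/2).round(2),q.max(0)-q.min(0))
# foot edges+stud in top image at sub-pixel: project handle axis
d=dict(np.load("top4.npz")); crop(d,270,350,170,225,10,"pics/t4.png")
```

```text
top head 37 [-26.5  36.5  67.4] [19.3 52.2 78. ] zmed 73.7
36 6 -26.5 16.8 gap -26.5 9.3
42 15 6.5 19.3 gap 8.7 11.2
48 12 6.4 18.5 gap 16.1 18.4
54 4 10.5 18.1 gap 12.9 15.6
stud 44 [ 0.19  0.61 63.6 ] [ 0.73 -0.11 63.82]
jam 61 [ 0.2  -0.65 46.26] [30.48344956 31.35733416  7.30888057]
scene head 377 [-42.2  34.7  58.4] [ 17.7 109.3  75.9] zmed 71.4
36 30 -39.8 14.1 gap -27.5 4.4
42 30 -40.0 16.8 gap -27.8 3.0
48 32 -42.2 15.9 gap -27.8 2.7
54 30 -41.6 16.4 gap -27.5 2.2
60 31 -40.7 17.7 gap -27.9 2.9
66 52 -40.3 16.6 gap -6.9 -1.8
72 44 -41.0 17.6 gap -15.2 -11.5
78 35 -40.5 16.1 gap -13.0 -8.7
84 29 -37.6 8.5 gap -12.8 -9.4
90 20 -29.9 2.5 gap -27.0 -22.6
96 17 -27.8 0.5 gap -21.2 -17.6
stud 38 [-1.17 -0.79 62.86] [-1.83 -1.48 62.89]
jam 65 [-1.08 -1.27 45.46] [30.72722619 31.50325986  8.54568284]
```

View pics/t4.png

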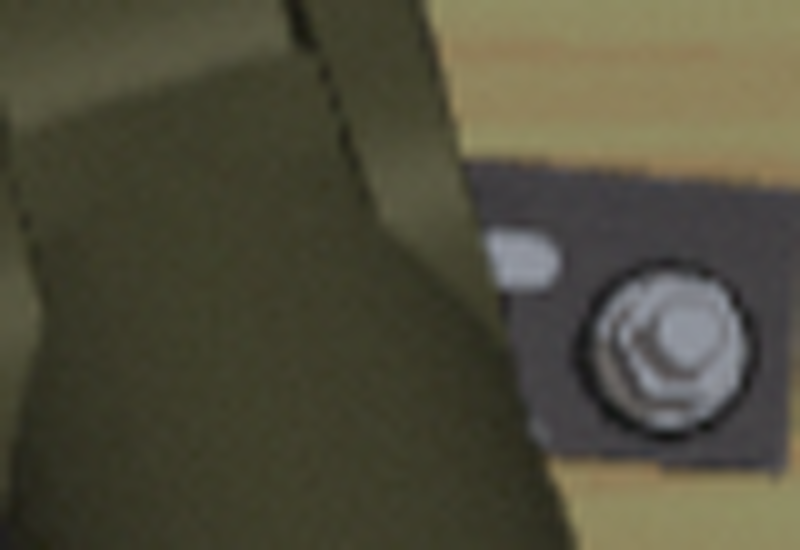

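```bash
python3 -m jog '[{"claw":10,"dx":0,"dy":3,"dz":3,"spin":0},{"claw":10,"dx":0,"dy":7,"dz":10,"spin":0},{"claw":10,"dx":0,"dy":10.7,"dz":20,"spin":0},{"claw":10,"dx":0,"dy":10.7,"dz":30,"spin":0},{"claw":10,"dx":0,"dy":10.7,"dz":36,"spin":0},{"claw":10,"dx":0,"dy":10.7,"dz":39,"spin":0},{"claw":10,"dx":0,"dy":10.7,"dz":39,"spin":0},{"claw":10,"dx":0,"dy":10.7,"dz":39,"spin":0}]'
cat >> h.py <<'E'
def S(P): 
    c,s=np.cos(YAW),np.sin(YAW); q=(P[...,:2]-ST)*1000; return np.stack([c*q[...,0]+s*q[...,1],-s*q[...,0]+c*q[...,1],P[...,2]*1000],-1)
E
cat > look.py <<'E'
from bench import *
from h import *
import sys
s=get_state();print(insh(s["position"])); go(s,[*sh(0,84),.0064],84.16)
d=get_image("scene"); np.savez(sys.argv[1]+".npz",**d); W=S(cloud(d)); g=d["frame"].max(2)
zt=(s["position"][2]+.0131+.013)*1000
k=(abs(W[...,0])<60)&(W[...,1]>-20)&(W[...,1]<110)&(abs(W[...,2]-zt)<7)&(g>90); q=W[k]
for y in range(-12,90,6):
    t=q[abs(q[:,1]-y)<3]
    if len(t)>6: x=np.sort(t[:,0]); j=np.diff(x).argmax(); print(y,len(x),"out",x[0].round(1),x[-1].round(1),((x[0]+x[-1])/2).round(1),"gap",x[j].round(1),x[j+1].round(1),((x[j]+x[j+1])/2).round(1))
k=(abs(W[...,0])<14)&(abs(W[...,1])<14)&(W[...,2]>58)&(W[...,2]<68); t=W[k]; print("stud",((t.min(0)+t.max(0))/2).round(2),t.mean(0).round(2), "head z med",np.median(q[:,2]).round(1),zt.round(1))
E
python3 look.py s5
```

```text
time: 8.88
position: [0.5246, 0.0432, 0.0074]
tool_rot: [-2.33, -2.107, 0.001]
ft_force: [0.4, -0.2, -2.9]
grip_width: 0.216
grip_force: 50.0
[ -0.15778333 134.6836124 ]
d [-50.7   0.1   1. ] spin 0.1 | yaw 84.24 pos [0.5246 0.0432 0.0074] tilt [ 0.    -0.001 -1.   ] F [ 0.4 -0.2 -2.9] M [-0.001 -0.138  0.068] grip 18.8 50.0 t 8.8833
-12 18 out -3.7 9.5 2.9 gap -2.5 1.1 -0.7
-6 11 out 10.2 13.3 11.7 gap 11.4 12.1 11.7
0 8 out 10.4 13.8 12.1 gap 11.4 12.9 12.2
6 10 out 10.2 14.0 12.1 gap 13.1 14.0 13.6
36 17 out -28.7 24.2 -2.3 gap -17.8 16.8 -0.5
42 28 out -27.7 27.2 -0.2 gap -15.6 17.0 0.7
48 25 out -29.7 28.4 -0.6 gap -15.1 12.5 -1.3
54 24 out -30.9 28.7 -1.1 gap -16.5 14.4 -1.1
60 26 out -32.3 27.7 -2.3 gap -16.7 14.1 -1.3
66 33 out -31.2 30.4 -0.4 gap 5.0 11.1 8.1
72 40 out -28.9 29.1 0.1 gap -10.0 -4.8 -7.4
78 36 out -27.7 28.6 0.5 gap -24.0 -19.9 -21.9
84 28 out -25.2 20.2 -2.5 gap -23.1 -18.2 -20.6
stud [-1.44 -0.68 61.96] [-0.8  -1.22 62.57] head z med 33.9 33.5
```

```bash
python3 -m jog '[{"claw":10,"dx":-4,"dy":0,"dz":1,"spin":0},{"claw":10,"dx":-10,"dy":0,"dz":1,"spin":0},{"claw":10,"dx":-16,"dy":0,"dz":1,"spin":0},{"claw":10,"dx":-20,"dy":0,"dz":1,"spin":0},{"claw":10,"dx":-23,"dy":0,"dz":1,"spin":0},{"claw":10,"dx":-25,"dy":0,"dz":1,"spin":0},{"claw":10,"dx":-27,"dy":0,"dz":1,"spin":0},{"claw":10,"dx":-29,"dy":0,"dz":1,"spin":0},{"claw":10,"dx":-31,"dy":0,"dz":1,"spin":0},{"claw":10,"dx":-31,"dy":0,"dz":1,"spin":0}]'
python3 look.py s6
```

```text
time: 9.77
position: [0.5216, 0.0118, 0.0067]
tool_rot: [2.331, 2.106, -0.001]
ft_force: [-0.1, -0.1, -3.2]
grip_width: 0.222
grip_force: 50.0
[  0.10990543 103.16006843]
d [-19.2  -0.1   0.3] spin 0.0 | yaw 84.2 pos [0.5216 0.0118 0.0067] tilt [-0. -0. -1.] F [-0.1 -0.1 -3.2] M [-0.036 -0.069  0.002] grip 19.3 50.0 t 9.7667
-12 13 out 1.0 9.9 5.5 gap 1.4 3.8 2.6
-6 11 out 9.1 15.9 12.5 gap 13.7 15.9 14.8
0 8 out 9.9 14.9 12.4 gap 9.9 11.6 10.8
6 16 out 10.1 27.0 18.5 gap 14.0 18.9 16.4
12 15 out 13.1 28.2 20.7 gap 23.7 26.6 25.2
18 13 out 15.6 27.6 21.6 gap 18.7 21.0 19.8
24 16 out -29.3 28.8 -0.2 gap -18.6 15.8 -1.4
30 28 out -26.9 29.4 1.3 gap -15.3 13.9 -0.7
36 46 out -28.3 28.1 -0.1 gap -11.5 -7.9 -9.7
42 42 out -28.2 27.5 -0.3 gap 14.7 18.7 16.7
48 32 out -30.1 28.0 -1.1 gap 20.5 26.4 23.5
54 28 out -23.3 20.9 -1.2 gap 11.8 15.1 13.4
60 19 out -18.7 16.5 -1.1 gap 6.7 10.7 8.7
66 18 out -19.0 12.4 -3.3 gap -19.0 -11.4 -15.2
72 14 out -9.4 9.6 0.1 gap -4.9 -0.5 -2.7
78 16 out -10.0 9.5 -0.2 gap -8.7 -5.3 -7.0
84 12 out -8.4 9.8 0.7 gap -1.2 2.7 0.7
stud [-0.32 -1.01 62.24] [-0.59 -1.28 62.68] head z med 32.8 32.8
```

```bash
python3 -m jog '[{"claw":10,"dx":-2,"dy":0,"dz":0,"spin":0},{"claw":10,"dx":-4,"dy":0,"dz":0,"spin":0},{"claw":10,"dx":-6,"dy":0,"dz":0,"spin":0},{"claw":10,"dx":-8,"dy":0,"dz":0,"spin":0},{"claw":10,"dx":-10,"dy":0,"dz":0,"spin":0},{"claw":10,"dx":-10,"dy":0,"dz":0,"spin":0}]'; python3 -m jog '[{"claw":10,"dx":-1.5,"dy":0,"dz":0,"spin":0},{"claw":10,"dx":-3,"dy":0,"dz":0,"spin":0},{"claw":10,"dx":-4.5,"dy":0,"dz":0,"spin":0},{"claw":10,"dx":-5.5,"dy":0,"dz":0,"spin":0},{"claw":10,"dx":-6,"dy":0,"dz":0,"spin":0},{"claw":10,"dx":-6,"dy":0,"dz":0,"spin":0}]'
python3 look.py s7 | sed -n '1,2p;$p'
```

```text
time: 10.32
position: [0.5204, 0.0016, 0.0066]
tool_rot: [-2.331, -2.106, 0.001]
ft_force: [-1.0, -0.6, -3.1]
grip_width: 0.223
grip_force: 50.0
time: 10.82
position: [0.5199, -0.0039, 0.0067]
tool_rot: [-2.331, -2.106, 0.001]
ft_force: [-0.9, 1.0, -3.4]
grip_width: 0.223
grip_force: 50.0
[4.00556368e-02 8.74049666e+01]
d [-3.4 -0.   0.3] spin 0.1 | yaw 84.22 pos [ 0.5199 -0.0039  0.0067] tilt [-0. -0. -1.] F [-0.9  1.  -3.4] M [ 0.123  0.288 -0.138] grip 19.4 50.0 t 10.8167
stud [-1.32 -1.23 61.93] [-0.48 -1.36 62.44] head z med 32.9 32.8
```

```bash
python3 -m jog '[{"claw":10,"dx":-1,"dy":0,"dz":0,"spin":0},{"claw":10,"dx":-1.7,"dy":0,"dz":0,"spin":0},{"claw":10,"dx":-2,"dy":0,"dz":0,"spin":0},{"claw":10,"dx":-2,"dy":0,"dz":0,"spin":0}]'; python3 -m jog '[{"claw":10,"dx":-0.5,"dy":0,"dz":0,"spin":0},{"claw":10,"dx":-1,"dy":0,"dz":0,"spin":0},{"claw":10,"dx":-1,"dy":0,"dz":0,"spin":0}]'
```

```text
time: 11.2
position: [0.5198, -0.0057, 0.0067]
tool_rot: [-2.331, -2.107, 0.0]
ft_force: [-2.2, 0.8, -2.9]
grip_width: 0.219
grip_force: 50.0
time: 11.45
position: [0.5197, -0.0068, 0.0067]
tool_rot: [-2.331, -2.107, 0.0]
ft_force: [-1.4, 0.8, -2.5]
grip_width: 0.223
grip_force: 50.0
```

```bash
python3 -m jog '[{"claw":10,"dx":-0.5,"dy":-0.3,"dz":0,"spin":0},{"claw":10,"dx":-1,"dy":-0.3,"dz":0,"spin":0},{"claw":10,"dx":-1,"dy":-0.3,"dz":0,"spin":0}]'; python3 -m jog '[{"claw":10,"dx":-0.5,"dy":0,"dz":0,"spin":0},{"claw":10,"dx":-1,"dy":0,"dz":0,"spin":0},{"claw":10,"dx":-1,"dy":0,"dz":0,"spin":0}]'; python3 look.py s8
```

```text
time: 11.7
position: [0.5195, -0.0077, 0.0068]
tool_rot: [2.331, 2.107, 0.0]
ft_force: [-0.8, 0.3, -2.8]
grip_width: 0.219
grip_force: 50.0
time: 11.95
position: [0.5195, -0.0079, 0.0068]
tool_rot: [-2.33, -2.107, -0.001]
ft_force: [-0.6, 3.6, -2.7]
grip_width: 0.22
grip_force: 50.0
[-7.19290778e-03  8.33571305e+01]
d [0.6 0.  0.4] spin 0.1 | yaw 84.24 pos [ 0.5195 -0.0079  0.0068] tilt [ 0.001  0.    -1.   ] F [-0.6  3.6 -2.7] M [ 0.799  0.203 -0.12 ] grip 19.1 50.0 t 11.95
-12 46 out -30.8 27.5 -1.7 gap -15.3 -2.7 -9.0
-6 23 out -31.3 27.9 -1.7 gap -22.1 10.8 -5.7
0 19 out -31.1 27.3 -1.9 gap -31.1 10.5 -10.3
6 19 out 10.6 28.2 19.4 gap 19.8 23.5 21.6
12 17 out 9.0 28.6 18.8 gap 9.0 13.2 11.1
18 26 out -6.1 27.6 10.7 gap 11.0 14.7 12.8
24 38 out -30.1 28.2 -1.0 gap -20.8 -14.0 -17.4
30 27 out -27.6 24.2 -1.7 gap -4.5 1.1 -1.7
36 27 out -20.7 17.6 -1.5 gap 12.5 17.0 14.8
42 23 out -18.0 14.2 -1.9 gap -0.2 3.9 1.8
48 15 out -12.1 9.0 -1.6 gap -12.1 -8.2 -10.2
54 12 out -9.3 9.4 0.1 gap -3.3 -0.2 -1.8
60 16 out -7.3 10.3 1.5 gap -1.1 1.9 0.4
66 14 out -11.4 9.2 -1.1 gap -11.4 -7.9 -9.6
72 7 out -5.4 9.8 2.2 gap -5.2 3.6 -0.8
stud [-1.11 -0.87 61.91] [-1.13 -1.01 62.31] head z med 32.9 32.9
```

```bash
python3 -m jog '[{"claw":10,"dx":1.2,"dy":0,"dz":0,"spin":0},{"claw":10,"dx":1.2,"dy":0,"dz":1,"spin":0},{"claw":10,"dx":1.2,"dy":0,"dz":2,"spin":0},{"claw":10,"dx":1.2,"dy":0,"dz":2.4,"spin":0},{"claw":10,"dx":1.2,"dy":0,"dz":2.4,"spin":0}]'
```

```text
time: 12.42
position: [0.5195, -0.0078, 0.0044]
tool_rot: [2.33, 2.106, -0.0]
ft_force: [-0.8, 1.9, -1.0]
grip_width: 0.222
grip_force: 50.0
```

```bash
python3 -m jog '[{"claw":20,"dx":0,"dy":0,"dz":0,"spin":0},{"claw":22,"dx":0,"dy":0,"dz":0,"spin":0},{"claw":24,"dx":0,"dy":0,"dz":0,"spin":0},{"claw":28,"dx":0,"dy":0,"dz":0,"spin":0},{"claw":36,"dx":0,"dy":0,"dz":0,"spin":0},{"claw":40,"dx":0,"dy":0,"dz":0,"spin":0},{"claw":40,"dx":0,"dy":0,"dz":0,"spin":0},{"claw":40,"dx":0,"dy":0,"dz":-20,"spin":0},{"claw":40,"dx":0,"dy":0,"dz":-45,"spin":0},{"claw":40,"dx":0,"dy":0,"dz":-80,"spin":0},{"claw":40,"dx":0,"dy":0,"dz":-110,"spin":0},{"claw":40,"dx":0,"dy":0,"dz":-120,"spin":0},{"claw":40,"dx":0,"dy":0,"dz":-120,"spin":0}]'
python3 look.py s9
python3 - <<'E'
from h import *
d=dict(np.load("s9.npz"));crop(d,215,335,200,290,6,"pics/s9.png")
E
```

```text
time: 13.5
position: [0.5219, -0.0076, 0.1275]
tool_rot: [2.327, 2.103, 0.006]
ft_force: [0.0, -0.3, 0.1]
grip_width: 0.458
grip_force: 0.0
[ 2.33657329 83.91111601]
d [  0.2  -3.1 121.1] spin 0.1 | yaw 84.22 pos [ 0.5219 -0.0076  0.1275] tilt [-0.001  0.006 -1.   ] F [ 0.  -0.3  0.1] M [-0.017 -0.061  0.017] grip 39.9 0.0 t 13.5
72 9 out -28.7 22.6 -3.0 gap -26.8 21.0 -2.9
stud [-1.68 -1.48 61.88] [-0.76 -1.22 62.45] head z med 150.4 153.6
```

View pics/s9.png

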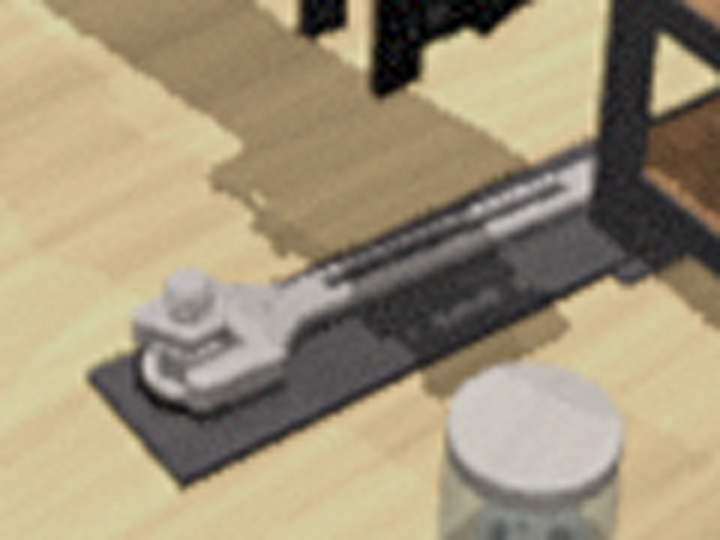

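The spanner sits on the lower nut under the jam nut at crop (190,330), with its handle in front of the post at (600,190). Next, the jam nut's yaw, by fitting its hexagon edges in several images.

Run:
```python
from h import *
from scipy.ndimage import map_coordinates
tot=0; ys=np.arange(-30,30,2.5)
for n in("top0","top1","top4","scene0","scene1","s5","s9"):
    d=dict(np.load(n+".npz")); g=cv2.cvtColor(d["frame"],cv2.COLOR_RGB2GRAY).astype(np.float32)
    gx,gy=cv2.Sobel(g,cv2.CV_32F,1,0),cv2.Sobel(g,cv2.CV_32F,0,1)
    iT=np.linalg.inv(d["T"]); out=[]
    pr=lambda p:(lambda c:(c[:,:2]/c[:,2:])@d["K"][:2,:2].T+d["K"][:2,2])(p@iT[:3,:3].T+iT[:3,3])
    for yw in ys:
        best=0
        a=np.radians(yw+30+60*np.arange(7)); c=17.32*np.c_[np.cos(a),np.sin(a)]
        t=np.linspace(.05,.95,12)[:,None]; L=np.vstack([c[i]*(1-t)+c[i+1]*t for i in range(6)])/1000
        p0=pr(np.c_[ST+L,np.full(len(L),.0465)]); e=np.repeat(np.array([c[i+1]-c[i] for i in range(6)]),12,0)
        p1=pr(np.c_[ST+L+e*1e-5,np.full(len(L),.0465)]); tt=p1-p0; nn=np.c_[-tt[:,1],tt[:,0]]; nn/=np.linalg.norm(nn,axis=1)[:,None]
        for du in np.arange(-1.5,1.6,.5):
            for dv in np.arange(-1.5,1.6,.5):
                q=[p0[:,1]+dv,p0[:,0]+du]
                v=abs(map_coordinates(gx,q,order=1)*nn[:,0]+map_coordinates(gy,q,order=1)*nn[:,1]).mean()
                best=max(best,v)
        out.append(best)
    out=np.array(out); out/=out.mean(); tot=tot+out; print(n,ys[out.argmax()],out.max().round(2),out.min().round(2))
print(dict(zip(ys,(tot/7).round(3))))
```

```text
top0 -7.5 1.09 0.93
top1 -5.0 1.04 0.96
top4 -7.5 1.09 0.93
scene0 -15.0 1.08 0.91
scene1 -27.5 1.13 0.91
s5 -15.0 1.09 0.92
s9 15.0 1.06 0.94
{np.float64(-30.0): np.float64(0.992), np.float64(-27.5): np.float64(1.002), np.float64(-25.0): np.float64(1.007), np.float64(-22.5): np.float64(1.014), np.float64(-20.0): np.float64(1.02), np.float64(-17.5): np.float64(1.024), np.float64(-15.0): np.float64(1.028), np.float64(-12.5): np.float64(1.028), np.float64(-10.0): np.float64(1.028), np.float64(-7.5): np.float64(1.028), np.float64(-5.0): np.float64(1.026), np.float64(-2.5): np.float64(1.02), np.float64(0.0): np.float64(1.011), np.float64(2.5): np.float64(1.0), np.float64(5.0): np.float64(0.991), np.float64(7.5): np.float64(0.982), np.float64(10.0): np.float64(0.974), np.float64(12.5): np.float64(0.973), np.float64(15.0): np.float64(0.972), np.float64(17.5): np.float64(0.974), np.float64(20.0): np.float64(0.974), np.float64(22.5): np.float64(0.971), np.float64(25.0): np.float64(0.978), np.float64(27.5): np.float64(0.983)}
```

```bash
python3 -c "
from bench import *
from h import *
go(get_state(),[.511,-.0908,.06],140)"
```

```text
d [-83.6  -1.1  65.3] spin -55.8 | yaw 84.21 pos [ 0.5203 -0.0077  0.1252] tilt [-0.001  0.003 -1.   ] F [-0.4 -0.5 -0.7] M [-0.059 -0.098 -0.029] grip 40.1 0.0 t 13.55
```

```bash
python3 -m jog '[{"claw":50,"dx":-15,"dy":0,"dz":0,"spin":-7},{"claw":50,"dx":-40,"dy":-1,"dz":0,"spin":-14},{"claw":50,"dx":-65,"dy":-1,"dz":0,"spin":-21},{"claw":50,"dx":-80,"dy":-1,"dz":0,"spin":-28},{"claw":50,"dx":-83.6,"dy":-1,"dz":0,"spin":-35},{"claw":50,"dx":-83.6,"dy":-1,"dz":15,"spin":-42},{"claw":50,"dx":-83.6,"dy":-1,"dz":35,"spin":-49},{"claw":50,"dx":-83.6,"dy":-1,"dz":55,"spin":-56},{"claw":50,"dx":-83.6,"dy":-1,"dz":65,"spin":-56},{"claw":50,"dx":-83.6,"dy":-1,"dz":65,"spin":-56},{"claw":50,"dx":-83.6,"dy":-1,"dz":65,"spin":-56}]'
python3 - <<'E'
from bench import *
from h import *
s=get_state(); go(s,[.511,-.0908,.0222],140)
d=get_image("scene"); np.savez("s10.npz",**d); W=cloud(d)*1000; g=d["frame"].max(2); W[...,:2]-=s["position"][:2]*1000
R=Ro.from_rotvec(s["tool_rot"]).as_matrix(); L=W[...,:2]@R[:2,:2]
k=(np.hypot(W[...,0],W[...,1])<60)&(g<70)&(W[...,2]>40)&(W[...,2]<135); z=np.sort(W[k][:,2]); print("finger low z",z[:12].round(1))
k2=(g>70)&(np.hypot(W[...,0],W[...,1])<14)&(W[...,2]>58)&(W[...,2]<68); t=L[k2]; print("stud in tool",((t.min(0)+t.max(0))/2).round(1), t.mean(0).round(1))
t=L[k&(W[...,2]<100)]; t=t[abs(t[:,0])<12]; y=np.sort(t[:,1]); print("finger faces",y[y<0].max() if (y<0).any() else 0,y[y>0].min() if (y>0).any() else 0)
E
```

```text
time: 14.47
position: [0.509, -0.0902, 0.0582]
tool_rot: [-1.072, -2.95, -0.0]
ft_force: [1.7, -0.8, 0.2]
grip_width: 0.573
grip_force: 0.0
d [-2.   0.8 36. ] spin 0.1 | yaw 140.07 pos [ 0.509  -0.0902  0.0582] tilt [ 0.003 -0.001 -1.   ] F [ 1.7 -0.8  0.2] M [-0.024 -0.109  0.014] grip 49.8 0.0 t 14.4667
finger low z [78.1 78.2 78.8 79.8 80.  81.8 83.6 84.8 84.9 85.4 85.7 86.8]
stud in tool [-0.8 -1. ] [-1.8 -0.8]
finger faces -27.156764701963308 27.78779053947278
```

```bash
python3 -m jog '[{"claw":50,"dx":-2,"dy":0,"dz":10,"spin":0},{"claw":50,"dx":-2,"dy":0,"dz":24,"spin":0},{"claw":50,"dx":-2,"dy":0,"dz":32,"spin":0},{"claw":50,"dx":-2,"dy":0,"dz":36,"spin":0},{"claw":50,"dx":-2,"dy":0,"dz":36,"spin":0},{"claw":40,"dx":-2,"dy":0,"dz":36,"spin":0},{"claw":36,"dx":-2,"dy":0,"dz":36,"spin":0}]' 5
python3 -m jog '[{"claw":34,"dx":0,"dy":0,"dz":0,"spin":0},{"claw":32,"dx":0,"dy":0,"dz":0,"spin":0},{"claw":30,"dx":0,"dy":0,"dz":0,"spin":0},{"claw":28,"dx":0,"dy":0,"dz":0,"spin":0},{"claw":26,"dx":0,"dy":0,"dz":0,"spin":0},{"claw":25,"dx":0,"dy":0,"dz":0,"spin":0},{"claw":25,"dx":0,"dy":0,"dz":0,"spin":0}]' 5
python3 -c "
from bench import *
from h import *
go(get_state(),[.511,-.0908,.0222],140)"
```

```text
time: 15.1
position: [0.5121, -0.0919, 0.0239]
tool_rot: [1.069, 2.953, 0.0]
ft_force: [-0.8, -0.2, 0.8]
grip_width: 0.491
grip_force: 0.0
time: 15.68
position: [0.512, -0.0917, 0.0236]
tool_rot: [1.068, 2.954, 0.0]
ft_force: [-0.0, 0.9, 2.0]
grip_width: 0.351
grip_force: 5.0
d [1.3 0.1 1.4] spin 0.2 | yaw 140.23 pos [ 0.512  -0.0917  0.0236] tilt [-0.001  0.    -1.   ] F [-0.   0.9  2. ] M [ 0.217 -0.325  0.07 ] grip 30.6 5.0 t 15.6833
```

```bash
python3 -m jog '[{"claw":33,"dx":0,"dy":0,"dz":0,"spin":0},{"claw":33,"dx":0,"dy":0,"dz":1,"spin":0},{"claw":33,"dx":0,"dy":0,"dz":1.8,"spin":0},{"claw":33,"dx":0,"dy":0,"dz":1.8,"spin":0},{"claw":25,"dx":0,"dy":0,"dz":1.8,"spin":0},{"claw":25,"dx":0,"dy":0,"dz":1.8,"spin":0},{"claw":25,"dx":0,"dy":0,"dz":1.8,"spin":0},{"claw":25,"dx":0,"dy":0,"dz":1.8,"spin":0},{"claw":25,"dx":0,"dy":0,"dz":1.8,"spin":0}]' 25
python3 -c "
from bench import *
from h import *
go(get_state(),[.511,-.0908,.0222],140)"
```

```text
time: 16.43
position: [0.5115, -0.0914, 0.0213]
tool_rot: [-1.068, -2.954, -0.001]
ft_force: [0.5, 1.8, -3.8]
grip_width: 0.341
grip_force: 24.7
d [ 0.8  0.1 -0.9] spin 0.2 | yaw 140.24 pos [ 0.5115 -0.0914  0.0213] tilt [ 0.  0. -1.] F [ 0.5  1.8 -3.8] M [ 0.43  -0.451  0.072] grip 29.7 24.7 t 16.4333
```

```bash
cat > chk.py <<'E'
import sys
from bench import *
import numpy as np
s=get_state(); m=s["torque"][2]; R=s["tool_rot"]
from scipy.spatial.transform import Rotation as Ro
X=Ro.from_rotvec(R).as_matrix()[:,0]
print("  yaw %.1f Mz %.3f F %s j7 %.2f grip %.1f w %.1f t %.2f"%(np.degrees(np.arctan2(X[1],X[0])),m,np.round(s["ft_force"],1),s["joint_positions"][6],s["grip_force"],s["grip_width"]*87,s["time"]))
sys.exit(m>float(sys.argv[1]))
E
python3 -m jog '[{"claw":20,"dx":0,"dy":0,"dz":0.02,"spin":3},{"claw":20,"dx":0,"dy":0,"dz":0.04,"spin":6},{"claw":20,"dx":0,"dy":0,"dz":0.08,"spin":11},{"claw":20,"dx":0,"dy":0,"dz":0.1,"spin":15},{"claw":20,"dx":0,"dy":0,"dz":0.1,"spin":15}]' 25 >/dev/null && python3 chk.py .2 && python3 -m jog '[{"claw":20,"dx":0,"dy":0,"dz":0.02,"spin":4},{"claw":20,"dx":0,"dy":0,"dz":0.05,"spin":8},{"claw":20,"dx":0,"dy":0,"dz":0.07,"spin":10},{"claw":20,"dx":0,"dy":0,"dz":0.07,"spin":10}]' >/dev/null && python3 chk.py .2
```

```text
yaw 125.1 Mz -0.060 F [ 1.1  1.3 -2.4] j7 0.58 grip 24.7 w 29.8 t 16.85False
```

```bash
sed -i 's/sys.exit.*/sys.exit(int(abs(m)>float(sys.argv[1])))/' chk.py
python3 -m jog '[{"claw":20,"dx":0,"dy":0,"dz":0.02,"spin":4},{"claw":20,"dx":0,"dy":0,"dz":0.05,"spin":8},{"claw":20,"dx":0,"dy":0,"dz":0.07,"spin":10},{"claw":20,"dx":0,"dy":0,"dz":0.07,"spin":10}]' >/dev/null && python3 chk.py .16 && python3 -m jog '[{"claw":20,"dx":0,"dy":0,"dz":0.02,"spin":2.5},{"claw":20,"dx":0,"dy":0,"dz":0.05,"spin":5},{"claw":20,"dx":0,"dy":0,"dz":0.05,"spin":5}]' >/dev/null && python3 chk.py .16 && python3 -m jog '[{"claw":20,"dx":0,"dy":0,"dz":0.02,"spin":2.5},{"claw":20,"dx":0,"dy":0,"dz":0.05,"spin":5},{"claw":20,"dx":0,"dy":0,"dz":0.05,"spin":5}]' >/dev/null && python3 chk.py .16
```

```text
yaw 115.3 Mz 0.034 F [-0.1  0.5 -1.6] j7 0.42 grip 24.7 w 29.8 t 17.18
  yaw 110.3 Mz -0.012 F [-0.5  0.4 -0.7] j7 0.33 grip 24.7 w 30.2 t 17.43
  yaw 105.3 Mz 0.021 F [-1.9  0.7 -1.1] j7 0.25 grip 24.7 w 30.2 t 17.68
```

```bash
python3 -m jog '[{"claw":20,"dx":0,"dy":0,"dz":0.02,"spin":2.5},{"claw":20,"dx":0,"dy":0,"dz":0.04,"spin":5},{"claw":20,"dx":0,"dy":0,"dz":0.04,"spin":5}]' >/dev/null && python3 chk.py .16 && python3 -m jog '[{"claw":20,"dx":0,"dy":0,"dz":0.02,"spin":2.5},{"claw":20,"dx":0,"dy":0,"dz":0.04,"spin":5},{"claw":20,"dx":0,"dy":0,"dz":0.04,"spin":5}]' >/dev/null && python3 chk.py .16 && python3 -m jog '[{"claw":20,"dx":0,"dy":0,"dz":0.02,"spin":2.5},{"claw":20,"dx":0,"dy":0,"dz":0.04,"spin":5},{"claw":20,"dx":0,"dy":0,"dz":0.04,"spin":5}]' >/dev/null && python3 chk.py .16 && python3 -m jog '[{"claw":20,"dx":0,"dy":0,"dz":0.02,"spin":2.5},{"claw":20,"dx":0,"dy":0,"dz":0.04,"spin":5},{"claw":20,"dx":0,"dy":0,"dz":0.04,"spin":5}]' >/dev/null && python3 chk.py .16 && python3 -m jog '[{"claw":20,"dx":0,"dy":0,"dz":0.02,"spin":2.5},{"claw":20,"dx":0,"dy":0,"dz":0.04,"spin":5},{"claw":20,"dx":0,"dy":0,"dz":0.04,"spin":5}]' >/dev/null && python3 chk.py .16
```

```text
yaw 100.3 Mz -0.003 F [-3.6 -0.6  0.4] j7 0.17 grip 24.7 w 29.8 t 17.93
  yaw 95.3 Mz 0.035 F [-5.   0.2  0.4] j7 0.08 grip 24.7 w 29.7 t 18.18
  yaw 90.3 Mz -0.001 F [-6.2 -0.5  0.6] j7 0.00 grip 24.7 w 29.8 t 18.43
  yaw 85.3 Mz 0.012 F [-5.   0.2  2.3] j7 -0.08 grip 24.7 w 29.9 t 18.68
  yaw 80.3 Mz -0.004 F [-6.8 -0.   2. ] j7 -0.17 grip 24.7 w 29.6 t 18.93
```

```bash
python3 -m jog '[{"claw":20,"dx":0,"dy":-0.3,"dz":0.01,"spin":2.5},{"claw":20,"dx":0,"dy":-0.5,"dz":0.02,"spin":5},{"claw":20,"dx":0,"dy":-0.5,"dz":0.02,"spin":5}]' >/dev/null && python3 chk.py .16 && python3 -m jog '[{"claw":20,"dx":0,"dy":0,"dz":0.02,"spin":2.5},{"claw":20,"dx":0,"dy":0,"dz":0.03,"spin":5},{"claw":20,"dx":0,"dy":0,"dz":0.03,"spin":5}]' >/dev/null && python3 chk.py .16 && python3 -m jog '[{"claw":20,"dx":0,"dy":0,"dz":0.02,"spin":2.5},{"claw":20,"dx":0,"dy":0,"dz":0.03,"spin":5},{"claw":20,"dx":0,"dy":0,"dz":0.03,"spin":5}]' >/dev/null && python3 chk.py .16 && python3 -m jog '[{"claw":20,"dx":0,"dy":0,"dz":0.02,"spin":2.5},{"claw":20,"dx":0,"dy":0,"dz":0.03,"spin":5},{"claw":20,"dx":0,"dy":0,"dz":0.03,"spin":5}]' >/dev/null && python3 chk.py .16 && python3 -m jog '[{"claw":20,"dx":0,"dy":0,"dz":0.02,"spin":2.5},{"claw":20,"dx":0,"dy":0,"dz":0.03,"spin":5},{"claw":20,"dx":0,"dy":0,"dz":0.03,"spin":5}]' >/dev/null && python3 chk.py .16
```

```text
yaw 75.3 Mz 0.021 F [-4.6 -1.2  1. ] j7 -0.25 grip 24.7 w 29.4 t 19.18
  yaw 70.3 Mz -0.009 F [-5.4 -0.4  2.9] j7 -0.33 grip 24.8 w 29.8 t 19.43
  yaw 65.3 Mz -0.015 F [-6.4  0.6  2.5] j7 -0.42 grip 24.8 w 29.3 t 19.68
  yaw 60.3 Mz 0.062 F [-6.8 -0.2  2.7] j7 -0.50 grip 24.8 w 29.8 t 19.93
  yaw 55.3 Mz -0.001 F [-7.2  1.2  3.2] j7 -0.59 grip 24.8 w 29.6 t 20.18
```

```bash
python3 -m jog '[{"claw":20,"dx":-0.2,"dy":-0.3,"dz":0,"spin":2.5},{"claw":20,"dx":-0.45,"dy":-0.65,"dz":0,"spin":5},{"claw":20,"dx":-0.45,"dy":-0.65,"dz":0,"spin":5}]' && python3 chk.py .16 && python3 -m jog '[{"claw":20,"dx":0,"dy":0,"dz":0.01,"spin":2.5},{"claw":20,"dx":0,"dy":0,"dz":0.02,"spin":5},{"claw":20,"dx":0,"dy":0,"dz":0.02,"spin":5}]' >/dev/null && python3 chk.py .16 && python3 -m jog '[{"claw":20,"dx":0,"dy":0,"dz":0.01,"spin":2.5},{"claw":20,"dx":0,"dy":0,"dz":0.02,"spin":5},{"claw":20,"dx":0,"dy":0,"dz":0.02,"spin":5}]' >/dev/null && python3 chk.py .16 && python3 -m jog '[{"claw":20,"dx":0,"dy":0,"dz":0.01,"spin":2.5},{"claw":20,"dx":0,"dy":0,"dz":0.02,"spin":5},{"claw":20,"dx":0,"dy":0,"dz":0.02,"spin":5}]' >/dev/null && python3 chk.py .16 && python3 -m jog '[{"claw":20,"dx":0,"dy":0,"dz":0.01,"spin":2.5},{"claw":20,"dx":0,"dy":0,"dz":0.02,"spin":5},{"claw":20,"dx":0,"dy":0,"dz":0.02,"spin":5}]' >/dev/null && python3 chk.py .16
```

```text
time: 20.43
position: [0.5086, -0.0916, 0.0205]
tool_rot: [-2.842, -1.336, 0.005]
ft_force: [-6.1, 0.2, 0.7]
grip_width: 0.338
grip_force: 24.8
  yaw 50.3 Mz 0.018 F [-6.1  0.2  0.7] j7 -0.67 grip 24.8 w 29.4 t 20.43
  yaw 45.3 Mz -0.023 F [-5.7  0.2  1.6] j7 -0.75 grip 24.8 w 29.7 t 20.68
  yaw 40.4 Mz 0.037 F [-6.4  2.   1.8] j7 -0.84 grip 24.8 w 29.9 t 20.93
  yaw 35.4 Mz 0.038 F [-6.9  1.6  2.1] j7 -0.92 grip 24.8 w 29.6 t 21.18
  yaw 30.4 Mz 0.056 F [-6.6  1.2  2.6] j7 -1.01 grip 24.8 w 29.4 t 21.43
```

```bash
python3 -m jog '[{"claw":36,"dx":0,"dy":0,"dz":0,"spin":0},{"claw":36,"dx":0,"dy":0,"dz":0,"spin":0},{"claw":36,"dx":0,"dy":0,"dz":0,"spin":0},{"claw":36,"dx":0,"dy":0,"dz":0,"spin":0}]' ;python3 -c "
from bench import *
from h import *
go(get_state(),[.5102,-.0899,.0205],30.4)
d=get_image('scene'); np.savez('s11.npz',**d)
crop(d,215,335,200,290,6,'pics/s11.png')"
```

```text
time: 21.77
position: [0.5113, -0.0919, 0.0213]
tool_rot: [3.032, 0.821, 0.003]
ft_force: [0.1, 0.5, -0.2]
grip_width: 0.409
grip_force: 0.2
d [ 0.1 -2.3  0.8] spin -0.1 | yaw 30.3 pos [ 0.5113 -0.0919  0.0213] tilt [ 0.002  0.001 -1.   ] F [ 0.1  0.5 -0.2] M [0.03  0.099 0.06 ] grip 35.6 0.2 t 21.7667
```

View pics/s11.png

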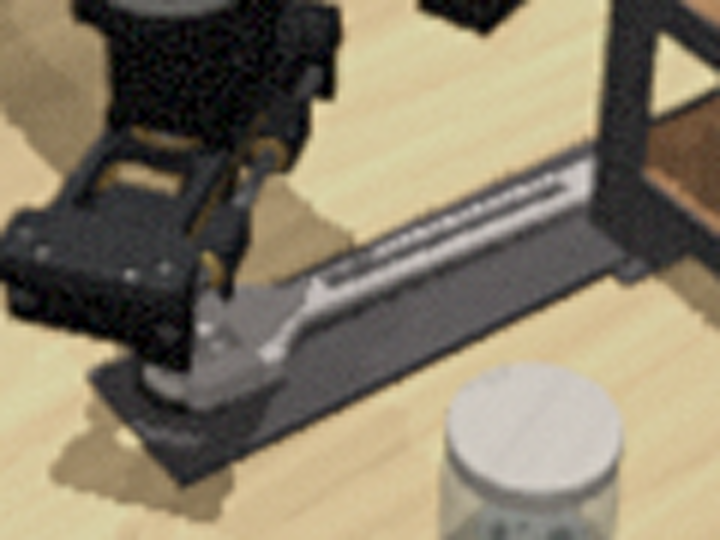

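The view shows the spanner unmoved, with its handle still in front of the post at (600,190) and the fingers around the jam nut. I'll recentre the grasp and grip at 60 N for the tightening.

```bash
python3 -m jog '[{"claw":36,"dx":0.1,"dy":-1.2,"dz":0.4,"spin":0},{"claw":36,"dx":0.1,"dy":-2.3,"dz":0.5,"spin":0},{"claw":36,"dx":0.1,"dy":-2.3,"dz":0.5,"spin":0},{"claw":30,"dx":0.1,"dy":-2.3,"dz":0.5,"spin":0},{"claw":20,"dx":0.1,"dy":-2.3,"dz":0.5,"spin":0},{"claw":20,"dx":0.1,"dy":-2.3,"dz":0.5,"spin":0},{"claw":20,"dx":0.1,"dy":-2.3,"dz":0.5,"spin":0}]' 60; python3 chk.py 1
python3 -m jog '[{"claw":20,"dx":0,"dy":0,"dz":0.01,"spin":2},{"claw":20,"dx":0,"dy":0,"dz":0.02,"spin":4},{"claw":20,"dx":0,"dy":0,"dz":0.02,"spin":4}]' >/dev/null && python3 chk.py .16 && python3 -m jog '[{"claw":20,"dx":0,"dy":0,"dz":0.01,"spin":2},{"claw":20,"dx":0,"dy":0,"dz":0.02,"spin":4},{"claw":20,"dx":0,"dy":0,"dz":0.02,"spin":4}]' >/dev/null && python3 chk.py .16
```

```text
time: 22.4
position: [0.5095, -0.09, 0.0205]
tool_rot: [3.032, 0.819, 0.001]
ft_force: [0.9, 0.3, -0.6]
grip_width: 0.335
grip_force: 60.0
  yaw 30.2 Mz 0.046 F [ 0.9  0.3 -0.6] j7 -1.01 grip 60.0 w 29.1 t 22.40
  yaw 26.2 Mz -0.104 F [ 1.1 -0.3 -0.4] j7 -1.08 grip 60.0 w 29.2 t 22.65
  yaw 22.2 Mz -0.099 F [ 0.6 -1.6  0.4] j7 -1.15 grip 60.0 w 29.4 t 22.90
```

```bash
for i in 1; do
python3 -m jog '[{"claw":20,"dx":0,"dy":0,"dz":0,"spin":1},{"claw":20,"dx":0,"dy":0,"dz":0.01,"spin":2},{"claw":20,"dx":0,"dy":0,"dz":0.01,"spin":2}]' >/dev/null && python3 chk.py .18 && python3 -m jog '[{"claw":20,"dx":0,"dy":0,"dz":0,"spin":1},{"claw":20,"dx":0,"dy":0,"dz":0.01,"spin":2},{"claw":20,"dx":0,"dy":0,"dz":0.01,"spin":2}]' >/dev/null && python3 chk.py .18 && python3 -m jog '[{"claw":20,"dx":0,"dy":0,"dz":0,"spin":1},{"claw":20,"dx":0,"dy":0,"dz":0.01,"spin":2},{"claw":20,"dx":0,"dy":0,"dz":0.01,"spin":2}]' >/dev/null && python3 chk.py .18 && python3 -m jog '[{"claw":20,"dx":0,"dy":0,"dz":0,"spin":1},{"claw":20,"dx":0,"dy":0,"dz":0.01,"spin":2},{"claw":20,"dx":0,"dy":0,"dz":0.01,"spin":2}]' >/dev/null && python3 chk.py .18
done
```

```text
yaw 20.2 Mz 0.072 F [ 1.4 -2.5  0.3] j7 -1.18 grip 60.0 w 29.2 t 23.15
  yaw 18.2 Mz 0.112 F [ 1.2 -1.1  0.2] j7 -1.22 grip 60.0 w 29.1 t 23.40
  yaw 16.2 Mz 0.227 F [ 2.1 -1.4  0.2] j7 -1.25 grip 60.0 w 28.9 t 23.65
```

```bash
cat > avg.py <<'E'
from bench import *
import numpy as np
m=[];f=[]
for i in range(6): m.append(get_state()["torque"][2]); f.append(get_state()["ft_force"]); d=get_image("scene")
np.savez("last.npz",**d); print("Mz %.3f +- %.3f"%(np.mean(m),np.std(m)/6**.5),np.mean(f,0).round(1),get_state()["time"])
E
python3 avg.py; python3 -m jog '[{"claw":20,"dx":0,"dy":0,"dz":0,"spin":1},{"claw":20,"dx":0,"dy":0,"dz":0,"spin":1.5},{"claw":20,"dx":0,"dy":0,"dz":0,"spin":1.5}]' >/dev/null && python3 chk.py .4; python3 avg.py
```

```text
Mz 0.212 +- 0.008 [ 1.8 -2.1  0.5] 23.95
  yaw 14.7 Mz 0.349 F [ 1.5 -1.9  0.4] j7 -1.28 grip 60.0 w 29.0 t 24.20
Mz 0.273 +- 0.015 [ 2.2 -2.3  0.6] 24.5
```

```bash
python3 -m jog '[{"claw":20,"dx":0,"dy":0,"dz":0,"spin":1},{"claw":20,"dx":0,"dy":0,"dz":0,"spin":2},{"claw":20,"dx":0,"dy":0,"dz":0,"spin":3},{"claw":20,"dx":0,"dy":0,"dz":0,"spin":3}]' >/dev/null ; python3 chk.py .4; python3 avg.py
```

```text
yaw 11.7 Mz 0.355 F [ 3.2 -2.5  0.3] j7 -1.33 grip 60.0 w 28.9 t 24.83
Mz 0.334 +- 0.011 [ 2.8 -2.6  0.5] 25.1333
```

```bash
python3 -m jog '[{"claw":20,"dx":0,"dy":0,"dz":0,"spin":1},{"claw":20,"dx":0,"dy":0,"dz":0,"spin":2},{"claw":20,"dx":0,"dy":0,"dz":0,"spin":3},{"claw":20,"dx":0,"dy":0,"dz":0,"spin":3}]' >/dev/null ; python3 chk.py .4; python3 avg.py
```

```text
yaw 8.7 Mz 0.425 F [ 2.8 -4.2  1. ] j7 -1.38 grip 60.0 w 28.9 t 25.47
Mz 0.435 +- 0.017 [ 3.3 -3.1  1.1] 25.7667
```

```bash
python3 -m jog '[{"claw":20,"dx":0,"dy":0,"dz":0,"spin":1},{"claw":20,"dx":0,"dy":0,"dz":0,"spin":2},{"claw":20,"dx":0,"dy":0,"dz":0,"spin":2}]' >/dev/null ; python3 chk.py .4; python3 avg.py; python3 avg.py
```

```text
yaw 6.7 Mz 0.469 F [ 2.8 -2.6  1.6] j7 -1.41 grip 60.0 w 29.3 t 26.02
Mz 0.482 +- 0.007 [ 3.6 -2.9  1.2] 26.3167
Mz 0.454 +- 0.005 [ 3.6 -3.5  1.5] 26.6167
```

```bash
python3 -m jog '[{"claw":20,"dx":0,"dy":0,"dz":0,"spin":1},{"claw":20,"dx":0,"dy":0,"dz":0,"spin":1},{"claw":20,"dx":0,"dy":0,"dz":0,"spin":1}]' >/dev/null ; python3 avg.py; python3 avg.py
```

```text
Mz 0.495 +- 0.012 [ 3.6 -3.2  1.5] 27.1667
Mz 0.515 +- 0.007 [ 3.6 -3.3  1.6] 27.4667
```

```bash
python3 -m jog '[{"claw":32,"dx":0,"dy":0,"dz":0,"spin":0},{"claw":40,"dx":0,"dy":0,"dz":0,"spin":0},{"claw":50,"dx":0,"dy":0,"dz":0,"spin":0},{"claw":50,"dx":0,"dy":0,"dz":0,"spin":0},{"claw":50,"dx":0,"dy":0,"dz":0,"spin":0},{"claw":50,"dx":0,"dy":0,"dz":0,"spin":0},{"claw":50,"dx":0,"dy":0,"dz":-15,"spin":0},{"claw":50,"dx":0,"dy":0,"dz":-40,"spin":0},{"claw":50,"dx":0,"dy":0,"dz":-80,"spin":0},{"claw":50,"dx":0,"dy":0,"dz":-100,"spin":0},{"claw":50,"dx":0,"dy":0,"dz":-100,"spin":0}]'; python3 avg.py
python3 - <<'E'
from bench import *
from h import *
s=get_state(); go(s,[*sh(0,84),.09],84.2)
d=dict(np.load("last.npz")); W=S(cloud(d)); g=d["frame"].max(2)
b=dict(np.load("s9.npz")); W0=S(cloud(b)); g0=b["frame"].max(2)
for n,w,gg in(("before",W0,g0),("now",W,g)):
    for y in range(60,240,20):
        k=(abs(w[...,1]-y)<8)&(abs(w[...,0])<22)&(w[...,2]>13)&(w[...,2]<35)&(gg>80); t=w[k]
        if len(t)>6: print(n,y,len(t),np.percentile(t[:,0],[3,97]).round(1),np.median(t[:,0]).round(1),"z",np.median(t[:,2]).round(1))
E
```

```text
time: 28.38
position: [0.5126, -0.0899, 0.1255]
tool_rot: [3.135, 0.157, 0.013]
ft_force: [0.1, 0.5, 1.0]
grip_width: 0.575
grip_force: 0.0
Mz -0.003 +- 0.009 [-0.4  0.  -0.6] 28.6833
d [ 19.8 -80.7  28.7] spin -78.5 | yaw 5.72 pos [ 0.508  -0.0895  0.1187] tilt [-0.003 -0.001 -1.   ] F [-0.3 -0.1 -0.3] M [0.021 0.016 0.053] grip 50.1 0.0 t 28.6833
before 60 41 [-11.1   8.9] 2.1 z 26.3
before 80 30 [-9.2  9.7] 5.5 z 25.6
before 100 25 [-8.9  9.7] 6.7 z 24.4
before 120 24 [-8.5 10.1] 5.6 z 23.4
before 140 29 [-7.6  9.6] 5.9 z 22.6
before 160 34 [-8.1 10.4] 4.2 z 22.0
before 180 35 [-7.8 10.3] 3.9 z 21.2
before 200 36 [-7.4 18.7] 6.2 z 19.6
before 220 11 [-8.5  3.1] -4.6 z 18.7
now 60 41 [-7.6 11.3] 4.7 z 31.1
now 80 32 [-7.9 11. ] 6.9 z 29.5
now 100 40 [-7.7 12.2] 5.5 z 28.4
now 120 36 [-5.5 13. ] 6.6 z 26.9
now 140 36 [-4.2 13.2] 8.6 z 24.8
now 160 32 [-5.1 15. ] 6.9 z 24.0
now 180 32 [-3.1 16.1] 9.3 z 22.4
now 200 39 [-3.3 19.3] 10.8 z 21.0
```

Torque reads 0.505 against a zero bias. The spanner has swung about 7 mm against the post, as meant, and its head is sitting slightly raised. Now I grip the handle to take it off.

```bash
python3 -c "
from bench import *
from h import *
go(get_state(),[*sh(2.2,84),.0],82.7)"
python3 -m jog '[{"claw":50,"dx":2,"dy":-10,"dz":0,"spin":-7},{"claw":50,"dx":5,"dy":-25,"dz":0,"spin":-14},{"claw":50,"dx":8,"dy":-40,"dz":0,"spin":-21},{"claw":50,"dx":11,"dy":-55,"dz":0,"spin":-28},{"claw":50,"dx":15,"dy":-65,"dz":0,"spin":-35},{"claw":50,"dx":18,"dy":-75,"dz":0,"spin":-42},{"claw":50,"dx":21.5,"dy":-81,"dz":0,"spin":-49},{"claw":50,"dx":21.5,"dy":-81,"dz":0,"spin":-56},{"claw":50,"dx":21.5,"dy":-81,"dz":0,"spin":-63},{"claw":50,"dx":21.5,"dy":-81,"dz":10,"spin":-70},{"claw":50,"dx":21.5,"dy":-81,"dz":40,"spin":-77},{"claw":50,"dx":21.5,"dy":-81,"dz":60,"spin":-77},{"claw":50,"dx":21.5,"dy":-81,"dz":70,"spin":-77},{"claw":50,"dx":21.5,"dy":-81,"dz":70,"spin":-77}]'
python3 -c "
from bench import *
from h import *
s=get_state();go(s,[*sh(2.2,84),.0],82.7); print(insh(s['position']))"
```

```text
d [ 22.2 -80.1 118.7] spin -77.0 | yaw 5.72 pos [ 0.508  -0.0895  0.1187] tilt [-0.003 -0.001 -1.   ] F [-0.3 -0.1 -0.3] M [0.021 0.016 0.053] grip 50.1 0.0 t 28.6833
time: 29.85
position: [0.5197, -0.0069, 0.0471]
tool_rot: [-2.355, -2.072, 0.007]
ft_force: [-0.3, -0.1, 0.1]
grip_width: 0.579
grip_force: 0.0
d [-0.3  2.4 47. ] spin -0.0 | yaw 82.7 pos [ 0.5197 -0.0069  0.0471] tilt [ 0.    -0.007 -1.   ] F [-0.3 -0.1  0.1] M [-0.067 -0.043 -0.006] grip 50.3 0.0 t 29.85
[ 0.12113758 84.36759793]
```

```bash
python3 -m jog '[{"claw":50,"dx":0,"dy":1.5,"dz":15,"spin":0},{"claw":50,"dx":0,"dy":2.2,"dz":32,"spin":0},{"claw":50,"dx":0,"dy":2.2,"dz":42,"spin":0},{"claw":50,"dx":0,"dy":2.2,"dz":47,"spin":0},{"claw":40,"dx":0,"dy":2.2,"dz":47,"spin":0},{"claw":30,"dx":0,"dy":2.2,"dz":47,"spin":0},{"claw":24,"dx":0,"dy":2.2,"dz":47,"spin":0},{"claw":20,"dx":0,"dy":2.2,"dz":47,"spin":0},{"claw":16,"dx":0,"dy":2.2,"dz":47,"spin":0},{"claw":10,"dx":0,"dy":2.2,"dz":47,"spin":0},{"claw":10,"dx":0,"dy":2.2,"dz":47,"spin":0},{"claw":10,"dx":0,"dy":2.2,"dz":47,"spin":0}]' 8
python3 chk.py 1;python3 -c "
from bench import *
from h import *
s=get_state();go(s,[*sh(2.2,84),.0],82.7); print(insh(s['position']))"
```

```text
time: 30.85
position: [0.5216, -0.0069, 0.0033]
tool_rot: [-2.355, -2.073, 0.008]
ft_force: [-7.4, 0.4, 7.6]
grip_width: 0.227
grip_force: 8.0
  yaw 82.7 Mz -0.082 F [-7.4  0.4  7.6] j7 -0.30 grip 8.0 w 19.7 t 30.85
d [-0.5  0.2  3.3] spin 0.0 | yaw 82.71 pos [ 0.5216 -0.0069  0.0033] tilt [-0.001 -0.006 -1.   ] F [-7.4  0.4  7.6] M [ 0.168  1.736 -0.082] grip 19.7 8.0 t 30.85
[ 1.98453503 84.5223416 ]
```

```bash
python3 -m jog '[{"claw":30,"dx":0,"dy":0,"dz":0,"spin":0},{"claw":36,"dx":0,"dy":0,"dz":0,"spin":0},{"claw":36,"dx":0,"dy":0,"dz":0,"spin":0},{"claw":36,"dx":0,"dy":0,"dz":0,"spin":0}]';python3 avg.py
python3 - <<'E'
from bench import *
from h import *
s=get_state();go(s,[*sh(2.2,84),.0],82.7); print(insh(s['position']))
d=dict(np.load("last.npz")); w=S(cloud(d)); gg=d["frame"].max(2)
for y in range(50,220,10):
        k=(abs(w[...,1]-y)<5)&(abs(w[...,0])<22)&(w[...,2]>13)&(w[...,2]<38)&(gg>80); t=w[k]
        if len(t)>6: print(y,len(t),np.percentile(t[:,0],[3,97]).round(1),np.median(t[:,0]).round(1),"z",np.median(t[:,2]).round(1))
crop(d,215,335,200,290,6,'pics/s12.png')
E
```

```text
time: 31.18
position: [0.5255, -0.0074, 0.0036]
tool_rot: [2.357, 2.075, 0.002]
ft_force: [0.7, 0.4, 0.2]
grip_width: 0.393
grip_force: 0.0
Mz 0.023 +- 0.010 [ 0.2 -0.   0. ] 31.4833
d [-0.6 -3.1  3.3] spin 0.0 | yaw 82.72 pos [ 0.5249 -0.0073  0.0033] tilt [-0.  0. -1.] F [-0.1 -0.5  0.5] M [-0.038 -0.047 -0.004] grip 35.7 0.0 t 31.4833
[ 5.27666953 84.48887039]
50 24 [-11.6  11.1] 1.7 z 32.5
60 26 [-8.1 11.1] 4.0 z 31.1
70 20 [-6.9  9.8] 6.2 z 30.1
80 16 [-5.  10.2] 7.3 z 28.7
200 10 [ 7.3 18.3] 14.3 z 20.6
210 15 [-0.  17.6] 9.8 z 21.2
```

View pics/s12.png

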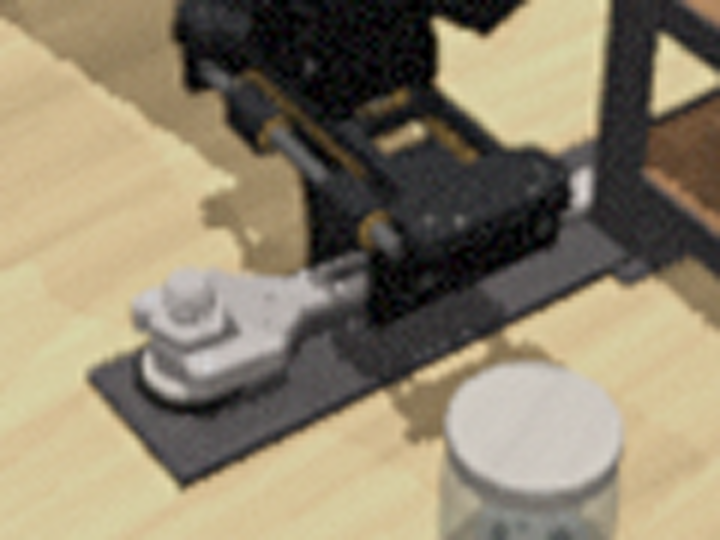

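The view shows the spanner's head raised against the jam nut's underside at (215,340), and the fingers around the handle. The command was about 3 mm off in x, so I recentre and grip.

```bash
python3 -m jog '[{"claw":36,"dx":0,"dy":-1.5,"dz":1,"spin":0},{"claw":36,"dx":0,"dy":-3.1,"dz":2,"spin":0},{"claw":36,"dx":0,"dy":-3.1,"dz":2,"spin":0},{"claw":28,"dx":0,"dy":-3.1,"dz":2,"spin":0},{"claw":22,"dx":0,"dy":-3.1,"dz":2,"spin":0},{"claw":16,"dx":0,"dy":-3.1,"dz":2,"spin":0},{"claw":10,"dx":0,"dy":-3.1,"dz":2,"spin":0},{"claw":10,"dx":0,"dy":-3.1,"dz":2,"spin":0},{"claw":10,"dx":0,"dy":-3.1,"dz":2,"spin":0}]' 8
python3 avg.py; python3 -m jog '[{"claw":10,"dx":0,"dy":0,"dz":0,"spin":0},{"claw":10,"dx":0,"dy":0,"dz":0,"spin":0},{"claw":10,"dx":0,"dy":0,"dz":0,"spin":0}]' 50; python3 avg.py;  python3 chk.py 1
```

```text
time: 32.23
position: [0.5216, -0.0069, 0.0013]
tool_rot: [-2.358, -2.076, 0.0]
ft_force: [-0.9, 0.2, 0.7]
grip_width: 0.228
grip_force: 8.0
Mz -0.083 +- 0.007 [-0.4  0.3  0.9] 32.5333
time: 32.78
position: [0.5216, -0.0069, 0.0013]
tool_rot: [2.358, 2.076, -0.0]
ft_force: [-0.8, 0.6, 2.2]
grip_width: 0.221
grip_force: 50.0
Mz -0.151 +- 0.014 [-0.8  0.1  1.8] 33.0833
  yaw 82.7 Mz -0.167 F [-0.3  0.3  2.2] j7 -0.30 grip 50.0 w 19.3 t 33.08
```

```bash
python3 -m jog '[{"claw":10,"dx":0,"dy":0,"dz":0,"spin":0.5},{"claw":10,"dx":0,"dy":0,"dz":0.5,"spin":1},{"claw":10,"dx":0,"dy":0,"dz":1,"spin":1},{"claw":10,"dx":0,"dy":0,"dz":1,"spin":1}]'; python3 avg.py; python3 -m jog '[{"claw":10,"dx":0.7,"dy":0,"dz":0,"spin":0},{"claw":10,"dx":1.5,"dy":0,"dz":0,"spin":0},{"claw":10,"dx":2,"dy":0,"dz":0,"spin":0},{"claw":10,"dx":2,"dy":0,"dz":0,"spin":0}]'; python3 avg.py;  python3 chk.py 1
```

```text
time: 33.42
position: [0.5216, -0.0069, 0.0012]
tool_rot: [2.374, 2.056, -0.001]
ft_force: [-4.2, 0.4, 9.0]
grip_width: 0.221
grip_force: 50.0
Mz 0.277 +- 0.010 [-3.8  0.4  8.7] 33.7167
time: 34.05
position: [0.5216, -0.0068, 0.0011]
tool_rot: [2.374, 2.054, -0.005]
ft_force: [-4.4, -3.5, 10.7]
grip_width: 0.22
grip_force: 50.1
Mz 0.312 +- 0.007 [-4.5 -3.5  9.7] 34.35
  yaw 81.7 Mz 0.272 F [-5.1 -3.8  9.7] j7 -0.32 grip 50.1 w 19.2 t 34.35
```

```bash
python3 -m jog '[{"claw":10,"dx":0,"dy":0,"dz":-0.5,"spin":-0.4},{"claw":10,"dx":1,"dy":0,"dz":-1,"spin":-0.7},{"claw":10,"dx":2,"dy":0,"dz":-1,"spin":-0.7},{"claw":10,"dx":3,"dy":0,"dz":-1,"spin":-0.7},{"claw":10,"dx":3,"dy":0,"dz":-1,"spin":-0.7}]';  python3 chk.py 1; python3 -m jog '[{"claw":10,"dx":1,"dy":0,"dz":0,"spin":0},{"claw":10,"dx":2,"dy":0,"dz":0,"spin":0},{"claw":10,"dx":2,"dy":0,"dz":0,"spin":0}]'; python3 chk.py 1; python3 avg.py
```

```text
time: 34.77
position: [0.5216, -0.0066, 0.0012]
tool_rot: [2.363, 2.065, -0.008]
ft_force: [-3.5, -8.9, 5.2]
grip_width: 0.22
grip_force: 50.0
  yaw 82.3 Mz 0.024 F [-3.5 -8.9  5.2] j7 -0.32 grip 50.0 w 19.2 t 34.77
time: 35.02
position: [0.5222, -0.0027, 0.0007]
tool_rot: [2.365, 2.066, -0.003]
ft_force: [0.4, -1.1, -2.1]
grip_width: 0.224
grip_force: 50.0
  yaw 82.3 Mz 0.018 F [ 0.4 -1.1 -2.1] j7 -0.32 grip 50.0 w 19.5 t 35.02
Mz 0.048 +- 0.014 [ 0.6 -0.6 -3.1] 35.3167
```

```bash
python3 -m jog '[{"claw":10,"dx":1,"dy":0,"dz":0,"spin":0},{"claw":10,"dx":3,"dy":-0.1,"dz":0,"spin":0},{"claw":10,"dx":6,"dy":-0.2,"dz":0,"spin":0},{"claw":10,"dx":9,"dy":-0.3,"dz":0,"spin":0},{"claw":10,"dx":12,"dy":-0.4,"dz":0,"spin":0},{"claw":10,"dx":15,"dy":-0.5,"dz":0,"spin":0},{"claw":10,"dx":15,"dy":-0.5,"dz":0,"spin":0}]'; python3 chk.py 1; python3 -m jog '[{"claw":10,"dx":3,"dy":-0.1,"dz":0,"spin":0},{"claw":10,"dx":7,"dy":-0.2,"dz":0,"spin":0},{"claw":10,"dx":12,"dy":-0.5,"dz":0,"spin":0},{"claw":10,"dx":18,"dy":-1,"dz":0,"spin":0},{"claw":10,"dx":24,"dy":-1.5,"dz":0,"spin":0},{"claw":10,"dx":30,"dy":-2,"dz":0,"spin":0},{"claw":10,"dx":30,"dy":-2,"dz":0,"spin":0}]'; python3 chk.py 1
```

```text
time: 35.9
position: [0.5239, 0.0164, 0.0012]
tool_rot: [-2.361, -2.071, -0.0]
ft_force: [-0.3, 0.8, -2.1]
grip_width: 0.224
grip_force: 50.0
  yaw 82.5 Mz -0.016 F [-0.3  0.8 -2.1] j7 -0.36 grip 50.0 w 19.5 t 35.90
time: 36.48
position: [0.5261, 0.0473, 0.0014]
tool_rot: [-2.36, -2.072, -0.001]
ft_force: [0.2, 0.1, -2.9]
grip_width: 0.222
grip_force: 50.0
  yaw 82.6 Mz 0.010 F [ 0.2  0.1 -2.9] j7 -0.42 grip 50.0 w 19.3 t 36.48
```

```bash
python3 -m jog '[{"claw":10,"dx":0,"dy":-3,"dz":-3,"spin":0},{"claw":10,"dx":0,"dy":-8,"dz":-8,"spin":0},{"claw":10,"dx":0,"dy":-14,"dz":-20,"spin":0},{"claw":10,"dx":0,"dy":-20,"dz":-40,"spin":0},{"claw":10,"dx":0,"dy":-24,"dz":-65,"spin":0},{"claw":10,"dx":0,"dy":-24,"dz":-90,"spin":0},{"claw":10,"dx":0,"dy":-24,"dz":-105,"spin":0},{"claw":10,"dx":-15,"dy":-24,"dz":-110,"spin":0},{"claw":10,"dx":-45,"dy":-24,"dz":-110,"spin":0},{"claw":10,"dx":-80,"dy":-24,"dz":-110,"spin":0},{"claw":10,"dx":-115,"dy":-24,"dz":-110,"spin":0},{"claw":10,"dx":-150,"dy":-24,"dz":-110,"spin":0},{"claw":10,"dx":-185,"dy":-24,"dz":-110,"spin":0},{"claw":10,"dx":-215,"dy":-24,"dz":-110,"spin":0},{"claw":10,"dx":-240,"dy":-24,"dz":-110,"spin":0},{"claw":10,"dx":-255,"dy":-24,"dz":-110,"spin":0},{"claw":10,"dx":-260,"dy":-24,"dz":-110,"spin":0},{"claw":10,"dx":-260,"dy":-24,"dz":-110,"spin":0}]'; python3 chk.py 1; python3 -c "
from bench import *
from h import *
go(get_state(),[.535,-.215,.1],-3)
d=get_image('scene'); np.savez('s13.npz',**d)"
```

```text
time: 37.98
position: [0.4672, -0.2109, 0.1115]
tool_rot: [2.367, 2.066, -0.0]
ft_force: [0.7, 1.4, -3.0]
grip_width: 0.222
grip_force: 50.0
  yaw 82.2 Mz -0.002 F [ 0.7  1.4 -3. ] j7 0.20 grip 50.0 w 19.3 t 37.98
d [ 5.1 67.7 11.5] spin 85.2 | yaw 82.24 pos [ 0.4672 -0.2109  0.1115] tilt [-0. -0. -1.] F [ 0.7  1.4 -3. ] M [ 0.008 -0.156 -0.002] grip 19.3 50.0 t 37.9833
```

```bash
python3 -m jog '[{"claw":10,"dx":0,"dy":5,"dz":0,"spin":4},{"claw":10,"dx":0,"dy":10,"dz":0,"spin":11},{"claw":10,"dx":0,"dy":15,"dz":0,"spin":18},{"claw":10,"dx":0,"dy":20,"dz":0,"spin":25},{"claw":10,"dx":0,"dy":25,"dz":0,"spin":32},{"claw":10,"dx":0,"dy":30,"dz":0,"spin":39},{"claw":10,"dx":0,"dy":35,"dz":0,"spin":46},{"claw":10,"dx":0,"dy":40,"dz":0,"spin":53},{"claw":10,"dx":0,"dy":45,"dz":0,"spin":60},{"claw":10,"dx":0,"dy":50,"dz":0,"spin":67},{"claw":10,"dx":0,"dy":55,"dz":0,"spin":74},{"claw":10,"dx":2,"dy":60,"dz":0,"spin":80},{"claw":10,"dx":5,"dy":66,"dz":0,"spin":84},{"claw":10,"dx":5,"dy":68,"dz":0,"spin":85},{"claw":10,"dx":5,"dy":68,"dz":30,"spin":85},{"claw":10,"dx":5,"dy":68,"dz":60,"spin":85},{"claw":10,"dx":5,"dy":68,"dz":80,"spin":85},{"claw":10,"dx":5,"dy":68,"dz":90,"spin":85},{"claw":10,"dx":5,"dy":68,"dz":90,"spin":85},{"claw":10,"dx":5,"dy":68,"dz":90,"spin":85}]'; python3 chk.py 1; python3 -c "
from bench import *
from h import *
go(get_state(),[.535,-.215,-.004],-3)
d=get_image('scene'); np.savez('s14.npz',**d); crop(d,140,300,190,310,5,'pics/s14.png')"
```

```text
time: 39.7
position: [0.5364, -0.2128, 0.0217]
tool_rot: [-3.141, 0.068, -0.0]
ft_force: [0.7, -0.6, -3.2]
grip_width: 0.223
grip_force: 50.0
  yaw -2.5 Mz -0.012 F [ 0.7 -0.6 -3.2] j7 -1.34 grip 50.0 w 19.4 t 39.70
d [-1.3  2.2 25.7] spin 0.5 | yaw -2.48 pos [ 0.5364 -0.2128  0.0217] tilt [ 0. -0. -1.] F [ 0.7 -0.6 -3.2] M [ 0.054 -0.034 -0.012] grip 19.4 50.0 t 39.7
```

View pics/s14.png

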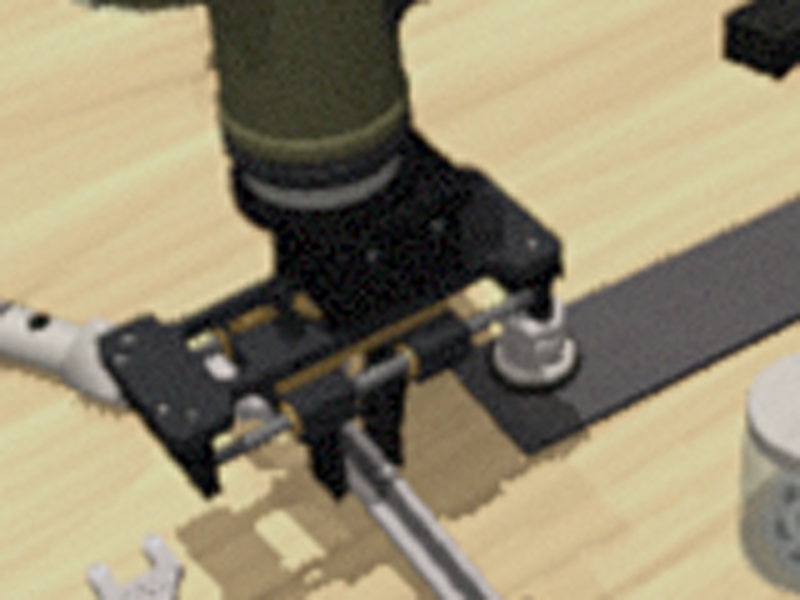

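The gripper holds the spanner above the bench at (370,450), clear of the small spanner (140,570), the torch and the foot. Lowering and releasing.

```bash
python3 -m jog '[{"claw":10,"dx":0,"dy":3,"dz":10,"spin":0},{"claw":10,"dx":0,"dy":3,"dz":18,"spin":0},{"claw":10,"dx":0,"dy":3,"dz":23,"spin":0},{"claw":10,"dx":0,"dy":3,"dz":26,"spin":0},{"claw":10,"dx":0,"dy":3,"dz":26,"spin":0}]' 20; python3 -m jog '[{"claw":10,"dx":0,"dy":0,"dz":2,"spin":0},{"claw":10,"dx":0,"dy":0,"dz":4,"spin":0},{"claw":10,"dx":0,"dy":0,"dz":5,"spin":0},{"claw":10,"dx":0,"dy":0,"dz":5,"spin":0}]' 6
```

```text
time: 40.17
position: [0.5351, -0.2163, -0.0058]
tool_rot: [-3.14, 0.071, 0.003]
ft_force: [-0.8, -0.4, -2.1]
grip_width: 0.226
grip_force: 20.0
time: 40.5
position: [0.5361, -0.2166, -0.0097]
tool_rot: [3.141, -0.071, 0.0]
ft_force: [-0.2, 1.1, -4.1]
grip_width: 0.227
grip_force: 6.0
```

```bash
python3 -m jog '[{"claw":10,"dx":0,"dy":0,"dz":1,"spin":0},{"claw":10,"dx":0,"dy":0,"dz":2,"spin":0},{"claw":20,"dx":0,"dy":0,"dz":2,"spin":0},{"claw":22,"dx":0,"dy":0,"dz":2,"spin":0},{"claw":26,"dx":0,"dy":0,"dz":2,"spin":0},{"claw":36,"dx":0,"dy":0,"dz":2,"spin":0},{"claw":45,"dx":0,"dy":0,"dz":2,"spin":0},{"claw":45,"dx":0,"dy":0,"dz":2,"spin":0},{"claw":45,"dx":0,"dy":0,"dz":0,"spin":0},{"claw":45,"dx":0,"dy":0,"dz":-20,"spin":0},{"claw":45,"dx":0,"dy":0,"dz":-50,"spin":0},{"claw":45,"dx":0,"dy":0,"dz":-90,"spin":0},{"claw":45,"dx":0,"dy":0,"dz":-130,"spin":0},{"claw":45,"dx":0,"dy":0,"dz":-160,"spin":0},{"claw":45,"dx":0,"dy":0,"dz":-190,"spin":0},{"claw":45,"dx":0,"dy":0,"dz":-200,"spin":0}]' 6
python3 - <<'E'
from bench import *
from h import *
d=get_image('scene'); e=get_image('top'); np.savez('top15.npz',**e)
P=cloud(d); k=(P[...,0]>.44)&(P[...,0]<.72)&(P[...,1]>-.26)&(P[...,1]<-.16)&(P[...,2]>.006)&(P[...,2]<.04)
for x in np.arange(.44,.72,.03):
    t=P[k&(abs(P[...,0]-x)<.008)]
    if len(t): print(x.round(2),len(t),np.percentile(t[:,1],[3,97]).round(3),"z",np.median(t[:,2]).round(4))
W=S(P); k=(np.hypot(W[...,0],W[...,1])<22)&(W[...,2]>40)&(W[...,2]<50); print("jam top z",np.median(W[k][:,2]))
im=np.hstack([cv2.resize(d["frame"][180:320,140:340],None,fx=2,fy=2,interpolation=2),cv2.resize(e["frame"][130:270,230:430],None,fx=2,fy=2,interpolation=2)]); cv2.imwrite("pics/end.png",im[:,:,::-1])
E
```

```text
time: 41.83
position: [0.5384, -0.2173, 0.1961]
tool_rot: [3.138, -0.071, 0.012]
ft_force: [0.6, -0.4, 0.4]
grip_width: 0.516
grip_force: 0.0
0.44 26 [-0.242 -0.185] z 0.014
0.47 99 [-0.243 -0.187] z 0.0136
0.5 60 [-0.229 -0.202] z 0.0119
0.53 48 [-0.227 -0.208] z 0.0112
0.56 48 [-0.229 -0.21 ] z 0.0109
0.59 53 [-0.23  -0.211] z 0.0106
0.62 38 [-0.231 -0.213] z 0.0105
jam top z 46.192983097210316
```

View pics/end.png

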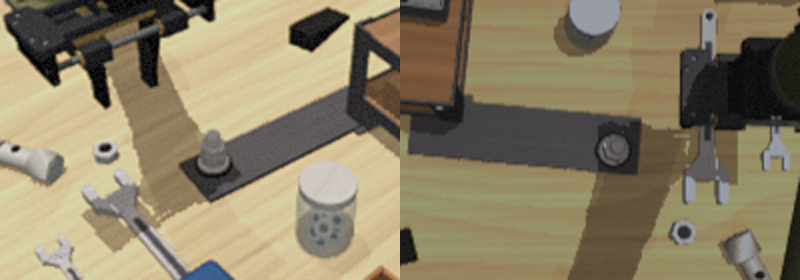

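The final view shows the spanner flat on the bench at left-panel (130,200), clear of the foot. Both nuts are on the stud at (212,155), and nothing else has moved.

```bash
python3 -c "
from bench import *
print(close_job())"
```

```text
the job is handed in; nothing more can be done
None
```

The job is handed in, verdict not shown: the jam nut was tightened to about 0.5 N m (0.505 measured) with the spanner against the upright, the spanner now lies flat and clear of the foot, but the lower nut may have turned slightly (up to about 0.1 rad, not measured) as the spanner took up its play, and the spanner took about 9 N to pull free.

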